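# Line up glued clock dials on a scribed line and weight them

### The arm

A 6-joint arm with a two-finger parallel gripper is mounted at the origin on the work surface. World frame = base frame: x ahead of the robot, y to its left, z up, the work surface at z = 0. Lengths are in m, angles in degrees, forces in N, time in s.
With the tool pointing down it reaches from about 0.4 to 0.825 m from the base axis. Payload 7 kg.
Tool frame: the origin (TCP) lies midway between the tips of the shut fingers; the grasp point (between the pads) lies r.grip_depth behind it (r.grip_depth is the distance from the TCP to the grasp point, in m); z points along the fingers, y is the line along which they close (so a half turn about z gives the same grasp; the last joint's range is limited). The gripper opens to 88 mm and grips with 3 to 60 N. Pads are 19 mm wide; open, the fingers measure 130 mm over their backs; the gripper's body (78 mm by 193 mm) begins 47 mm behind the grasp point.
Start: joints at [92.997, 20.546, 0.682, 0, -70.136, -16.507], TCP at [0.158, 0.656, 0.227] pointing down, gripper open.
Joint ranges: [-176.03, 176.03], [-82.01, 121.73], [-58.28, 71.71], [-173.87, 95.51], [-174.79, -0.11], [-173.66, 173.66]. Speed limits (degrees/s): [136.94, 136.94, 172.46, 180, 180, 180].

### API

Orientations are given as [roll, pitch, yaw] about the fixed x, y, z axes, in that order (R = Rz(yaw) Ry(pitch) Rx(roll)).
In Python, from plant import r gives the robot as it stands.
- The arm moves only by the shell command python3 drive.py 'ROWS' [OPENING] [FORCE]. ROWS is a JSON list of rows, 1 to 12 of them, each of 6 numbers: dx, dy, dz in m, then a rotation vector rx, ry, rz in degrees; each row is the pose to reach, as a shift and turn from the pose commanded when the command began, along the tool's axes at that moment; what a row does not reach only later rows make up. A row lasts 1/12 s, in which the tool goes at most 0.0417 m and 7.16 degrees, less where a joint would pass 70% of its speed; a pose out of reach is approached as far as the arm can. OPENING is the finger opening in m, set as the command begins (- or left out keeps the last). The fingers move at their own pace and stop on an object; FORCE is the grip in N (left out, the last holds). Time passes only in rows, so rows that do not move let the fingers close. It prints the time, the measured TCP pose, the force, the opening and the grip force at its end.
- r.get_state(): the state, without advancing time (a new reading comes with each control period).
- r.capture(name): name is "side" or "top"; returns a dict with "frame" (420x560x3 uint8, red, green, blue), "z_map" (420x560 float32, m along the optical axis (not along the pixel's ray), 0 where there is no reading), "fx", "fy", "cx", "cy" (pixels), "cam_to_world" (4x4, takes a point from camera to world coordinates). Camera axes: x right, y down, z forward; pixel columns grow to the right and rows downward; lengths in m; the calibration is good to about 2 mm. A picture is of the moment at which its call begins.
- r.close_job(): hands the job in; it is judged then, once.
The state is a dict: "time_s": time; "joints": joint angles; "qd": joint speeds; "joint_torque": joint torques, N m; "tcp_pos": TCP position; "eef_rot": TCP orientation; "contact_force": force on the tool from outside, world axes, zero at the start; "moment": the same for the moment, N m; "gripper_width": finger opening in m; "gripper_force": force on a finger pad.
Only numpy, scipy, OpenCV 4.12 (cv2) and the standard library are available. Lean on these libraries where they do the work, as an engineer would, in place of code of your own. Each camera call takes 0.05 s, during which the arm holds its last target. There are 200 camera calls.

### The job

The freshly glued clock dials have to cure lined up and weighted. First put the brush that lies on the setting board into the wooden tray; then slide every dial away from you, gently and without lifting it off the board, until its leading edge lies along the scribed line (within 3 mm and parallel to it; there is no stop). Only when all dials are on the line, lay one long brass weight flat on the middle of each dial (within 2 cm); leave the short bars and everything else where they are.

Things in the scene. Friction and masses are not known exactly. Their poses are not given: they have to be found in the camera images.
- board: dark steel setting board lying on the bench, fixed, 300 x 480 mm and 12 mm thick, origin at the centre of its underside (on the bench top); x points away from the robot (the way the dials are pushed), y along the scribed line, z up; its place and turn vary
- line (a point): middle of the pale scribed line (2 mm wide, 470 mm long, flush, no step) on the top face of the board; the line runs along the board's y, 90 mm on the +x (far) side of the board's centre, 12 mm above its underside; same axes as the board
- dial1: square clock dial on an aluminium carrier, 90 x 90 x 14 mm, upright edges, white round face with black hour marks, about 0.22 kg; origin at the centre of its underside, x towards its leading edge (roughly the board's x), z up; loose on the board on the robot's side of the line, neighbours about 125 mm or more apart between centres; three or four dials are there, an absent one reads None
- dial1_edge (a point): middle of the leading (far, +x) lower edge of dial1, at x = +45 mm from its origin, on its underside; same axes as the dial
- dial2: square clock dial on an aluminium carrier, 90 x 90 x 14 mm, upright edges, white round face with black hour marks, about 0.22 kg; origin at the centre of its underside, x towards its leading edge (roughly the board's x), z up; loose on the board on the robot's side of the line, neighbours about 125 mm or more apart between centres; three or four dials are there, an absent one reads None
- dial2_edge (a point): middle of the leading (far, +x) lower edge of dial2, at x = +45 mm from its origin, on its underside; same axes as the dial
- dial3: square clock dial on an aluminium carrier, 90 x 90 x 14 mm, upright edges, white round face with black hour marks, about 0.22 kg; origin at the centre of its underside, x towards its leading edge (roughly the board's x), z up; loose on the board on the robot's side of the line, neighbours about 125 mm or more apart between centres; three or four dials are there, an absent one reads None
- dial3_edge (a point): middle of the leading (far, +x) lower edge of dial3, at x = +45 mm from its origin, on its underside; same axes as the dial
- dial4: square clock dial on an aluminium carrier, 90 x 90 x 14 mm, upright edges, white round face with black hour marks, about 0.22 kg; origin at the centre of its underside, x towards its leading edge (roughly the board's x), z up; loose on the board on the robot's side of the line, neighbours about 125 mm or more apart between centres; three or four dials are there, an absent one reads None
- dial4_edge (a point): middle of the leading (far, +x) lower edge of dial4, at x = +45 mm from its origin, on its underside; same axes as the dial
- long1: long hold-down weight: plain brass bar 80 mm long, 24 x 24 mm in section, about 0.38 kg, origin at its centre, x along its length; starts on the cork pad among the short ones, lying flat, roughly along x (away from the robot)
- long2: long hold-down weight: plain brass bar 80 mm long, 24 x 24 mm in section, about 0.38 kg, origin at its centre, x along its length; starts on the cork pad among the short ones, lying flat, roughly along x (away from the robot)
- long3: long hold-down weight: plain brass bar 80 mm long, 24 x 24 mm in section, about 0.38 kg, origin at its centre, x along its length; starts on the cork pad among the short ones, lying flat, roughly along x (away from the robot)
- long4: long hold-down weight: plain brass bar 80 mm long, 24 x 24 mm in section, about 0.38 kg, origin at its centre, x along its length; starts on the cork pad among the short ones, lying flat, roughly along x (away from the robot)
- short1: short brass bar of the same 24 x 24 mm section but only 55 mm long, too light for this job, origin at its centre, x along its length; on the cork pad; stays there
- short2: short brass bar of the same 24 x 24 mm section but only 55 mm long, too light for this job, origin at its centre, x along its length; on the cork pad; stays there
- pad: fixed cork pad 220 x 160 mm, 4 mm thick, to one side of the board (left or right), on which the six brass bars lie in two rows; bars side by side are about 55 mm apart, centre to centre, or more; origin at the centre of its underside
- brush: bench brush lying across the board's scribed line: flat wooden handle 90 mm long, 22 mm wide, 18 mm high, then a steel ferrule 28 mm wide and a black head 32 mm wide; 150 mm long over all and 18 mm high, 60 g; origin on its underside at mid-length, x towards the black head; handle centre at x = -30 mm
- tray: fixed open wooden tray 200 x 150 mm, 28 mm high, walls and floor 5 mm thick, on the other side of the board from the pad; origin at the centre of its underside, x along the 200 mm side
- oil: amber oil bottle, 44 mm across, 70 mm high, stands beyond the board; origin at its foot
- pot: steel cup, 60 mm across, 60 mm high, stands beyond the board; origin at its foot
- barrel: brass spring barrel, 60 mm across, 30 mm high, stands beyond the board's far left corner; origin at its foot

How it is judged:
By the outcome, as a careful person would: the job done as asked, in the order asked, and still so for the second after the job is handed in, with the robot touching nothing.
Of dial1, dial2, dial3, dial4 only 3 to 4 are there at a start; the rules pass over those that are not, and their reading is None.
At some moment in a run one of dial1, dial2, dial3, dial4 may be knocked a few centimetres aside while the robot is not near it.
Once in a run the grip may slacken for a moment while it holds something.
It also fails if it takes over 210 s, if anything falls off the work surface, if the arm or the gripper's body presses on something with over 40 N, if the wrist force passes 120 N, or if a joint passes its speed limit or range.

## Working session

There is one attempt and no reset: what is moved stays moved. The work goes in short steps, Python scripts to look and compute and a shell command to move; the robot and the scene stay as the last step left them, time stands still between calls to the robot, and variables do not carry over. Pictures are saved under pics/ and viewed, at most 14 in all, crops included, and the job is handed in when it is done.

```bash
ls; mkdir -p pics; python3 - <<'E'
from plant import r
import cv2,numpy as np
print(r.get_state(), r.grip_depth)
for n in("side","top"):
    c=r.capture(n); cv2.imwrite(f"pics/{n}0.png",cv2.cvtColor(c["frame"],cv2.COLOR_RGB2BGR))
    print(n,c["fx"],c["fy"],c["cx"],c["cy"],np.round(c["cam_to_world"],4).tolist())
    np.savez(f"pics/{n}0.npz",**c)
E
```

```text
drive.py
pics
plant.py
{'time_s': 0.0, 'joints': array([ 9.29963844e+01,  2.05891215e+01,  6.34520868e-01, -2.15913269e-02,
       -7.01349191e+01, -1.65050666e+01]), 'qd': array([-0.10053563,  0.14140067, -0.00059828, -0.01511452,  0.02433828,
        0.02145772]), 'joint_torque': array([ 5.11237213e-04, -5.82718277e+01,  2.93062645e+01,  6.99768305e+00,
        7.06877807e-03, -1.49211683e-04]), 'tcp_pos': array([0.15759839, 0.65584748, 0.22564984]), 'eef_rot': array([ 1.79908402e+02, -5.97413176e-03, -1.35160301e+01]), 'contact_force': array([ 0.15216324, -0.26386103,  0.04464882]), 'moment': array([0.00164754, 0.03095062, 0.00884077]), 'gripper_force': 0.0, 'gripper_width': 0.08731442079508493} 0.0188
side 411.9605548415886 411.9605548415886 283.7333628619289 205.18290577288388 [[-0.9781, -0.086, 0.1894, 0.4009], [-0.2067, 0.5041, -0.8385, 0.8771], [-0.0233, -0.8593, -0.5109, 0.5663], [0.0, 0.0, 0.0, 1.0]]
top 495.1821458354787 495.1821458354787 285.48397775017395 209.7553460142156 [[-0.0238, -0.979, 0.2027, 0.3166], [-0.9997, 0.0242, -0.0008, -0.0084], [-0.0041, -0.2026, -0.9792, 1.4105], [0.0, 0.0, 0.0, 1.0]]
```
View pics/top0.png

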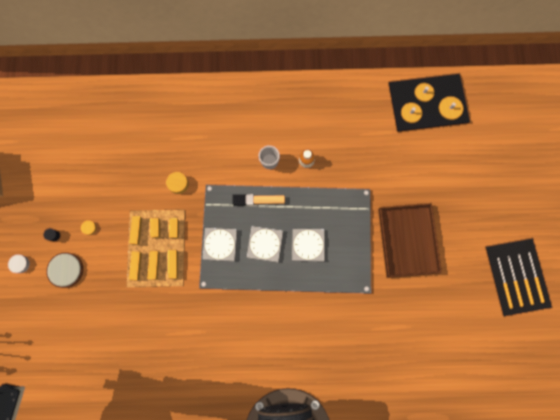

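View pics/side0.png

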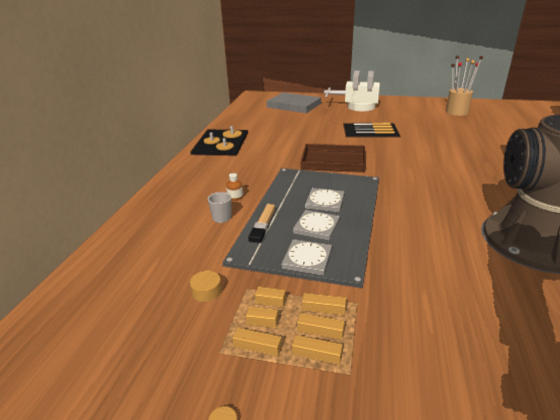

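The top view shows three dials at about (220,245), (265,244) and (308,245). The brush is at (258,199) with its head on the left, on the line at row 207. The pad with six bars is on the left around (155,248), and the tray is on the right at (410,241). The side view shows the same layout, and the arm isn't in the way.

```bash
cat > look.py <<'E'
import cv2,numpy as np
def ray(c,uv):
    uv=np.atleast_2d(np.asarray(uv,float)); M=c["cam_to_world"]
    d=np.c_[(uv[:,0]-c["cx"])/c["fx"],(uv[:,1]-c["cy"])/c["fy"],np.ones(len(uv))]@M[:3,:3].T
    return M[:3,3],d
def cast(c,uv,z):
    o,d=ray(c,uv); return o+d*((z-o[2])/d[:,2])[:,None]
def proj(c,P):
    M=np.linalg.inv(c["cam_to_world"]); p=np.atleast_2d(P)@M[:3,:3].T+M[:3,3]
    return np.c_[p[:,0]/p[:,2]*c["fx"]+c["cx"],p[:,1]/p[:,2]*c["fy"]+c["cy"]]
def tri(c1,a,c2,b):
    o1,d1=ray(c1,a);o2,d2=ray(c2,b);d1=d1[0];d2=d2[0]
    s=np.linalg.lstsq(np.c_[d1,-d2],o2-o1,rcond=None)[0]
    p,q=o1+s[0]*d1,o2+s[1]*d2
    return (p+q)/2,np.linalg.norm(p-q)
def cloud(c):
    h,w=c["z_map"].shape; v,u=np.mgrid[:h,:w]; M=c["cam_to_world"]; z=c["z_map"]
    p=np.stack([(u-c["cx"])/c["fx"]*z,(v-c["cy"])/c["fy"]*z,z],-1)@M[:3,:3].T+M[:3,3]
    p[z==0]=np.nan; return p
def load(n): return dict(np.load(n))
def blobs(mask,amin,amax):
    k,_=cv2.findContours(mask.astype(np.uint8),cv2.RETR_EXTERNAL,cv2.CHAIN_APPROX_NONE)
    return [x for x in k if amin<cv2.contourArea(x)<amax]
E
python3 - <<'E'
from look import *
T=load("pics/top0.npz");S=load("pics/side0.npz")
for n,c,pts in(("T",T,dict(dial=(205,245),face=(220,240),board=(250,280),wood=(300,330),brass=(153,265),cork=(143,268),brassS=(155,228),handle=(270,199),line=(330,208),tray=(410,240),head=(239,200))),
 ("S",S,dict(dialc=(290,243),face=(307,254),board=(350,240),wood=(150,330),brass=(320,325),cork=(285,340),handle=(267,214),line=(275,212),tray=(333,157)))):
    h=cv2.cvtColor(c["frame"],cv2.COLOR_RGB2HSV);p=cloud(c)
    for k,(u,v) in pts.items(): print(n,k,h[v,u],c["frame"][v,u],np.round(p[v,u],4))
E
```

```text
T dial [ 21  29 234] [234 226 207] [0.5073 0.2193 0.0272]
T face [ 26  16 252] [252 250 236] [0.5212 0.1778 0.0221]
T board [ 20  22 106] [106 103  97] [0.4075 0.0946 0.0137]
T wood [ 13 181 202] [202 121  59] [ 0.2677 -0.0416  0.0023]
T brass [ 19 186 241] [241 179  65] [0.4547 0.364  0.0271]
T cork [ 15 154 139] [139  97  55] [ 4.496e-01  3.996e-01 -4.000e-04]
T brassS [ 19 188 239] [239 177  63] [0.5594 0.3617 0.0264]
T handle [ 19 139 245] [245 195 111] [0.6346 0.034  0.0314]
T line [ 23  34 151] [151 146 131] [ 0.6093 -0.1386  0.0063]
T tray [ 10 172 108] [108  60  35] [nan nan nan]
T head [ 0 13 40] [40 38 38] [0.634  0.1226 0.0308]
S dialc [ 20  22 103] [103 100  94] [0.5579 0.1279 0.0105]
S face [ 21  30 242] [242 234 214] [0.5102 0.1804 0.0251]
S board [24 14 88] [88 87 83] [0.4243 0.0947 0.0122]
S wood [ 13 162 164] [164 104  60] [ 0.7582  0.4174 -0.0011]
S brass [ 18 162 223] [223 165  81] [0.456  0.3773 0.0295]
S cork [ 15 142 171] [171 123  76] [0.513  0.3996 0.0053]
S handle [ 16 132 214] [214 162 103] [0.6318 0.0449 0.0297]
S line [19 23 88] [88 85 80] [0.6223 0.0014 0.01  ]
S tray [ 11 154  88] [88 54 35] [ 0.513  -0.3759  0.0049]
```

```bash
cat > measure.py <<'E'
from look import *
K=6
def up(img): return cv2.resize(img,None,fx=K,fy=K,interpolation=cv2.INTER_CUBIC)
def dn(p): return (np.asarray(p,float)+.5)/K-.5
def roi(m,u0,v0,u1,v1):
    o=np.zeros_like(m);o[v0*K:v1*K,u0*K:u1*K]=m[v0*K:v1*K,u0*K:u1*K];return o
def rect(c,k,z):
    w=cast(c,dn(k.reshape(-1,2)),z); (x,y),(a,b),an=cv2.minAreaRect(((w[:,:2])*1000).astype(np.float32))
    if a<b: a,b,an=b,a,an+90
    an=(an+90)%180-90
    return np.round([x/1000,y/1000,a,b,an],4)
def hsv(c): return cv2.cvtColor(up(c["frame"]),cv2.COLOR_RGB2HSV).astype(int)
def line_top(c):
    # bright ridge on the board: sub-pixel peak per column
    g=cv2.cvtColor(c["frame"],cv2.COLOR_RGB2GRAY).astype(float);P=[]
    for u in range(212,366):
        s=g[196:219,u]; b=np.median(s); i=s.argmax()
        if 2<=i<=20 and 12<s[i]-b<80:
            w=np.clip(s[i-2:i+3]-b,0,None); P.append((u,196+i-2+(w*np.arange(5)).sum()/w.sum()))
    w=cast(c,P,.012)[:,:2]
    f=np.polyfit(w[:,1],w[:,0],1)
    for _ in range(4):
        e=w[:,0]-np.polyval(f,w[:,1]); k=abs(e)<max(.0012,1.5*np.median(abs(e))); f=np.polyfit(w[k,1],w[k,0],1)
    return f,k.sum(),e[k].std()
def dials_top(c):
    h=hsv(c); m=roi((h[...,2]>165)&(h[...,1]<75),200,190,372,292)
    m=cv2.morphologyEx(m.astype(np.uint8),cv2.MORPH_OPEN,np.ones((4*K,4*K)))
    return sorted(blobs(m,400*K*K,2000*K*K),key=lambda k:-rect(c,k,.026)[1])
def edge_top(c,k,z=.026):
    """far edge of a dial's top face: x = a*y+b"""
    w=cast(c,dn(k.reshape(-1,2)),z)[:,:2]; y0=(w[:,1].min()+w[:,1].max())/2
    yy=np.linspace(y0-.034,y0+.034,40); P=np.array([(y,w[abs(w[:,1]-y)<.002][:,0].max()) for y in yy])
    f=np.polyfit(P[:,0],P[:,1],1); return f,y0,np.std(P[:,1]-np.polyval(f,P[:,0]))
def report(c):
    f,n,e=line_top(c); a=np.degrees(np.arctan(-f[0])); print("line x=%.4f at y=0, yaw %.2f n %d sd %.4f"%(f[1],a,n,e))
    for k in dials_top(c):
        g,y0,s=edge_top(c,k); print("dial",rect(c,k,.026),"edge yaw %.2f sd %.4f gap mm %.2f"%(np.degrees(np.arctan(-g[0])),s,1000*(np.polyval(f,y0)-np.polyval(g,y0))*np.cos(np.radians(a))))
E
python3 - <<'E'
from measure import *
T=load("pics/top0.npz");S=load("pics/side0.npz")
report(T)
for n,c,R in(("T",T,(120,200,195,295)),("S",S,(215,280,370,370))):
    h=hsv(c); m=roi((h[...,2]>150)&(h[...,1]>150 if n=="T" else h[...,1]>135)&(h[...,0]>16),*R)
    m=cv2.morphologyEx(m.astype(np.uint8),cv2.MORPH_OPEN,np.ones((4*K,4*K)))
    for k in blobs(m,60*K*K,3000*K*K): print(n,"bar",rect(c,k,.028),dn(k.reshape(-1,2).mean(0)).round(1))
for n,c,R in(("T",T,(225,190,295,207)),("S",S,(240,200,280,245))):
    h=hsv(c); m=roi((h[...,2]>150)&(h[...,1]>90),*R)
    for k in blobs(m,40*K*K,3000*K*K): print(n,"handle",rect(c,k,.030))
    m=roi((h[...,2]<70),*R)
    for k in blobs(m,40*K*K,3000*K*K): print(n,"head",rect(c,k,.030))
# tray
h=hsv(T); m=roi((h[...,2]<160),375,195,445,285)
for k in blobs(m,1000*K*K,9000*K*K): print("tray",rect(T,k,.028))
# heights by depth, two views
pT,pS=cloud(T),cloud(S)
E
```

```text
line x=0.6171 at y=0, yaw -3.08 n 102 sd 0.0004
dial [ 0.5095  0.1798 88.6592 88.3268 -4.1466] edge yaw -4.52 sd 0.0005 gap mm 73.36
dial [ 5.07400e-01  5.21000e-02  8.91557e+01  8.82874e+01 -9.55160e+00] edge yaw -8.16 sd 0.0007 gap mm 68.33
dial [ 5.02100e-01 -7.03000e-02  8.82343e+01  8.73798e+01  8.84757e+01] edge yaw -1.16 sd 0.0003 gap mm 67.68
T bar [ 0.455   0.4169 81.8234 26.8067 -3.1938] [134.  265.7]
T bar [ 0.4551  0.3659 81.1327 26.8993 -2.6613] [152.3 265. ]
T bar [ 0.4563  0.3119 82.4341 27.9033  1.1884] [171.7 264. ]
T bar [ 0.5608  0.3644 57.9813 26.3922  1.829 ] [153.9 227.3]
T bar [ 0.5594  0.3112 59.7806 26.9434  1.1689] [172.9 227.8]
T bar [ 0.5557  0.4193 82.939  26.557  -2.531 ] [134.5 229.6]
S bar [ 0.4556  0.4272 80.9459 41.472  -3.7489] [317.1 349.4]
S bar [ 0.5546  0.4299 84.2104 41.1555 -3.9505] [256.7 341.5]
S bar [ 0.4563  0.3773 81.0113 43.1906 -2.8607] [320.6 325.9]
S bar [ 0.56    0.3758 57.4427 42.9565  2.9443] [261.6 316.9]
S bar [ 0.4572  0.3239 79.0387 44.7553  1.6527] [323.8 303.8]
S bar [ 0.5576  0.3238 58.3144 44.5863  0.2176] [269.8 296.6]
T handle [6.34900e-01 3.81000e-02 8.97345e+01 2.65881e+01 8.92180e+01]
T head [ 0.6342  0.1242 35.6971 35.2053 89.8829]
S handle [6.35100e-01 3.89000e-02 8.99896e+01 2.24205e+01 8.89653e+01]
S handle [ 6.716000e-01  5.440000e-02  1.543054e+02  5.302840e+01 -7.279430e+01]
S head [ 0.6326  0.1373 58.3424 40.0253 89.8286]
tray [  0.5078  -0.3621 207.991  173.6906   2.9795]
```

```bash
cat > plan.py <<'E'
import sys,numpy as np
from plant import r
from scipy.spatial.transform import Rotation as R
s=r.get_state(); p=s["tcp_pos"]; Q=R.from_euler("xyz",s["eef_rot"],degrees=True)
for i,a in enumerate(sys.argv[1:]):
    x,y,z,w=map(float,a.split(",")); q=np.array([x,y,z]); G=R.from_euler("xyz",[180,0,w],degrees=True)
    d=Q.inv().apply(q-p); v=(Q.inv()*G).as_rotvec(degrees=True)
    print(a,"->",np.round(d,4).tolist(),np.round(v,2).tolist(),"rows %.1f"%max(np.linalg.norm(d)/.0417,np.linalg.norm(v)/7.16)); p,Q=q,G
E
python3 - <<'E'
from measure import *
T=load("pics/top0.npz");S=load("pics/side0.npz")
h=hsv(T); m=roi((h[...,2]<150)&(h[...,1]>120)&(h[...,0]<13),384,195,445,285)
for k in blobs(m,1000*K*K,9000*K*K): print("trayT",rect(T,k,.028),dn(cv2.boxPoints(cv2.minAreaRect(k))).round(1).tolist())
h=hsv(S); m=roi((h[...,2]<125)&(h[...,1]>110),290,140,375,175)
for k in blobs(m,600*K*K,9000*K*K): print("trayS",rect(S,k,.028),dn(cv2.boxPoints(cv2.minAreaRect(k))).round(1).tolist())
p=cloud(T)[195:285,370:450].reshape(-1,3);p=p[p[:,2]>.018];print(np.nanpercentile(p,[1,50,99],axis=0).round(3).tolist())
p=cloud(S)[140:175,290:375].reshape(-1,3);p=p[p[:,2]>.018];print(np.nanpercentile(p,[1,50,99],axis=0).round(3).tolist())
# brush handle height from two views
print(tri(T,proj(T,[.6349,.0381,.030])[0],S,proj(S,[.6351,.0389,.030])[0]))
E
python3 plan.py 0.4,0.35,0.22,-50 0.635,0.05,0.12,-91 0.635,0.05,0.02,-91
```

```text
trayT [  0.5083  -0.3567 204.488  157.2723   2.766 ] [[379.3, 206.5], [436.0, 201.6], [442.1, 273.8], [385.4, 278.6]]
trayS [  0.5073  -0.325  210.8898 203.1479 -86.1439] [[299.9, 170.5], [300.5, 143.3], [366.5, 144.9], [365.8, 172.2]]
[[0.408, -0.436, 0.018], [0.509, -0.363, 0.027], [0.612, -0.279, 0.033]]
[[0.408, -0.434, 0.018], [0.51, -0.307, 0.024], [0.611, -0.275, 0.029]]
(array([0.63516672, 0.03813654, 0.02948994]), np.float64(0.00029293213689092197))
0.4,0.35,0.22,-50 -> [0.3072, 0.2408, 0.0061] [0.08, -0.03, 36.48] rows 9.4
0.635,0.05,0.12,-91 -> [0.3809, 0.0128, 0.1] [0.0, -0.0, 41.0] rows 9.4
0.635,0.05,0.02,-91 -> [0.0, -0.0, 0.1] [0.0, 0.0, 0.0] rows 2.4
```

```bash
python3 drive.py '[[0.307,0.241,0.006,0,0,36.5],[0.307,0.241,0.006,0,0,36.5],[0.307,0.241,0.006,0,0,36.5],[0.307,0.241,0.006,0,0,36.5],[0.307,0.241,0.006,0,0,36.5],[0.307,0.241,0.006,0,0,36.5],[0.307,0.241,0.006,0,0,36.5],[0.307,0.241,0.006,0,0,36.5],[0.307,0.241,0.006,0,0,36.5],[0.307,0.241,0.006,0,0,36.5],[0.307,0.241,0.006,0,0,36.5],[0.307,0.241,0.006,0,0,36.5]]' 0.05
python3 drive.py '[[0.381,0.013,0.1,0,0,41],[0.381,0.013,0.1,0,0,41],[0.381,0.013,0.1,0,0,41],[0.381,0.013,0.1,0,0,41],[0.381,0.013,0.1,0,0,41],[0.381,0.013,0.1,0,0,41],[0.381,0.013,0.1,0,0,41],[0.381,0.013,0.1,0,0,41],[0.381,0.013,0.1,0,0,41],[0.381,0.013,0.1,0,0,41],[0.381,0.013,0.1,0,0,41],[0.381,0.013,0.1,0,0,41]]'
python3 plan.py 0.635,0.05,0.019,-91
```

```text
time_s: 1.1
tcp_pos: [0.4004, 0.3493, 0.2204]
eef_rot: [180.0, 0.0, -50.1]
contact_force: [-0.2, 0.4, 0.2]
gripper_width: 0.05
gripper_force: 0.0
time_s: 2.1
tcp_pos: [0.6348, 0.0499, 0.1192]
eef_rot: [179.9, -0.0, -91.1]
contact_force: [-0.6, 1.0, 0.7]
gripper_width: 0.0501
gripper_force: 0.0
0.635,0.05,0.019,-91 -> [-0.0002, -0.0004, 0.1002] [0.11, -0.04, -0.08] rows 2.4
```

Accurate. Next I descend, grip, and lift.

```bash
python3 drive.py '[[0,0,0.04,0,0,0],[0,0,0.07,0,0,0],[0,0,0.09,0,0,0],[0,0,0.1,0,0,0],[0,0,0.1,0,0,0],[0,0,0.1,0,0,0]]'
python3 drive.py '[[0,0,0,0,0,0],[0,0,0,0,0,0],[0,0,0,0,0,0],[0,0,0,0,0,0],[0,0,0,0,0,0],[0,0,0,0,0,0],[0,0,0,0,0,0],[0,0,0,0,0,0]]' 0.0 25
python3 drive.py '[[0,0,-0.02,0,0,0],[0,0,-0.05,0,0,0],[0,0,-0.08,0,0,0],[0,0,-0.11,0,0,0],[0,0,-0.13,0,0,0],[0,0,-0.13,0,0,0]]'
python3 plan.py 0.56,-0.16,0.15,-44 0.509,-0.357,0.12,3 0.509,-0.357,0.04,3
```

```text
time_s: 2.6
tcp_pos: [0.635, 0.0512, 0.0212]
eef_rot: [-180.0, -0.0, -90.9]
contact_force: [-0.1, 0.3, 1.4]
gripper_width: 0.0503
gripper_force: 0.0
time_s: 3.27
tcp_pos: [0.6352, 0.05, 0.0213]
eef_rot: [-179.9, 0.0, -91.0]
contact_force: [-1.9, 1.0, 6.5]
gripper_width: 0.022
gripper_force: 25.0
time_s: 3.77
tcp_pos: [0.6374, 0.0504, 0.1558]
eef_rot: [-179.6, 0.1, -91.0]
contact_force: [0.0, -0.3, 0.5]
gripper_width: 0.0211
gripper_force: 25.0
0.56,-0.16,0.15,-44 -> [0.2117, 0.0738, 0.0049] [-0.45, -0.08, -46.98] rows 6.6
0.509,-0.357,0.12,3 -> [0.1002, 0.1771, 0.03] [0.0, 0.0, -47.0] rows 6.6
0.509,-0.357,0.04,3 -> [0.0, -0.0, 0.08] [0.0, 0.0, 0.0] rows 1.9
```

```bash
python3 drive.py '[[0.212,0.074,0.005,0,0,-47],[0.212,0.074,0.005,0,0,-47],[0.212,0.074,0.005,0,0,-47],[0.212,0.074,0.005,0,0,-47],[0.212,0.074,0.005,0,0,-47],[0.212,0.074,0.005,0,0,-47],[0.212,0.074,0.005,0,0,-47],[0.212,0.074,0.005,0,0,-47],[0.212,0.074,0.005,0,0,-47],[0.212,0.074,0.005,0,0,-47]]'
python3 drive.py '[[0.113,0.189,0.03,0,0,-47],[0.113,0.189,0.03,0,0,-47],[0.113,0.189,0.03,0,0,-47],[0.113,0.189,0.03,0,0,-47],[0.113,0.189,0.03,0,0,-47],[0.113,0.189,0.03,0,0,-47],[0.113,0.189,0.03,0,0,-47],[0.113,0.189,0.03,0,0,-47],[0.113,0.189,0.03,0,0,-47],[0.113,0.189,0.03,0,0,-47]]'
python3 plan.py 0.527,-0.356,0.018,3
```

```text
time_s: 4.6
tcp_pos: [0.5572, -0.1602, 0.1452]
eef_rot: [180.0, 0.0, -44.2]
contact_force: [-1.2, 0.0, -0.8]
gripper_width: 0.0216
gripper_force: 25.0
time_s: 5.43
tcp_pos: [0.5077, -0.3741, 0.1156]
eef_rot: [-180.0, -0.0, 2.8]
contact_force: [0.2, 0.5, -0.7]
gripper_width: 0.0216
gripper_force: 25.0
0.527,-0.356,0.018,3 -> [0.0202, -0.0171, 0.0976] [-0.0, -0.01, -0.2] rows 2.4
```

```bash
python3 - <<'E'
from plant import r
import cv2
c=r.capture("side"); cv2.imwrite("pics/s1.png",cv2.cvtColor(c["frame"],cv2.COLOR_RGB2BGR))
E
```

```text
(no output)
```

View pics/s1.png

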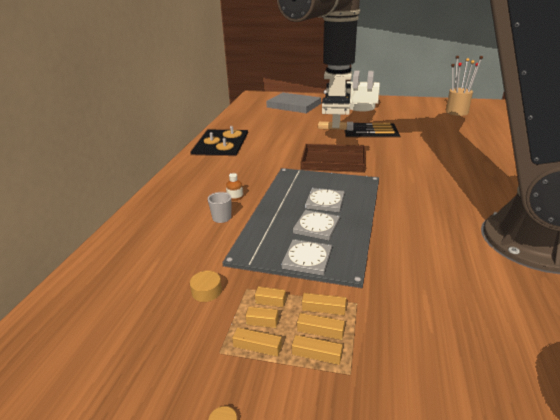

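The brush is held level at about (340,126), with its head pointing right towards the robot, above the tray at (334,157). I'll lower it and release.

```bash
python3 drive.py '[[0.02,-0.017,0.03,0,0,0],[0.02,-0.017,0.06,0,0,0],[0.02,-0.017,0.08,0,0,0],[0.02,-0.017,0.09,0,0,0],[0.02,-0.017,0.097,0,0,0],[0.02,-0.017,0.097,0,0,0],[0.02,-0.017,0.097,0,0,0],[0.02,-0.017,0.097,0,0,0]]'
python3 drive.py '[[0,0,0,0,0,0],[0,0,0,0,0,0],[0,0,0,0,0,0],[0,0,0,0,0,0],[0,0,0,0,0,0],[0,0,0,0,0,0]]' 0.045
python3 drive.py '[[0,0,-0.03,0,0,0],[0,0,-0.07,0,0,0],[0,0,-0.1,0,0,0],[0,0,-0.12,0,0,0],[0,0,-0.12,0,0,0],[0,0,-0.12,0,0,0]]'
python3 - <<'E'
from plant import r
from measure import *
c=r.capture("top"); np.savez("pics/t2.npz",**c); cv2.imwrite("pics/t2.png",cv2.cvtColor(cv2.resize(c["frame"][170:310,110:460],None,fx=2,fy=2,interpolation=cv2.INTER_CUBIC),cv2.COLOR_RGB2BGR))
report(c)
E
```

```text
time_s: 6.15
tcp_pos: [0.5271, -0.3575, 0.0201]
eef_rot: [179.9, -0.1, 3.0]
contact_force: [1.3, -0.4, -0.3]
gripper_width: 0.0215
gripper_force: 25.0
time_s: 6.65
tcp_pos: [0.5261, -0.3572, 0.0187]
eef_rot: [180.0, -0.0, 3.0]
contact_force: [-0.3, -0.1, -0.1]
gripper_width: 0.0444
gripper_force: 0.0
time_s: 7.15
tcp_pos: [0.5268, -0.3573, 0.1401]
eef_rot: [179.9, -0.2, 3.0]
contact_force: [0.2, 0.0, 0.1]
gripper_width: 0.045
gripper_force: 0.0
line x=0.6170 at y=0, yaw -3.03 n 112 sd 0.0004
dial [ 0.5096  0.1798 91.0114 90.7164 -4.4513] edge yaw -4.73 sd 0.0005 gap mm 72.05
dial [ 5.07200e-01  5.23000e-02  9.15238e+01  9.02830e+01 -9.26440e+00] edge yaw -8.30 sd 0.0006 gap mm 66.89
dial [ 5.02300e-01 -6.99000e-02  8.99020e+01  8.98118e+01 -2.26270e+00] edge yaw -1.08 sd 0.0002 gap mm 66.50
```

View pics/t2.png

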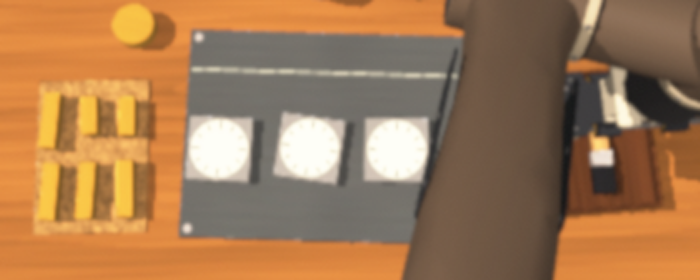

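The brush lies inside the tray at about (603,170) in the crop, and the dials haven't moved. I'll make the edge measurement more robust with half-level crossings, then move behind the rightmost dial.

```bash
cat >> measure.py <<'E'
def half_edge(c,cen,yaw,z=.026,sgn=1,dist=.045):
    """sub-pixel top-face edge of a dial along its +x (sgn=1), half-level crossings in the grey image -> world points"""
    g=cv2.cvtColor(c["frame"],cv2.COLOR_RGB2GRAY).astype(np.float32); a=np.radians(yaw)
    u=np.array([np.cos(a),np.sin(a)])*sgn; v=np.array([-np.sin(a),np.cos(a)])
    t=np.arange(-.009,.0091,.00025); P=[]
    for o in np.arange(-.038,.0381,.002):
        w=np.array(cen)+u*(dist+t)[:,None]+v*o
        q=proj(c,np.c_[w,np.full(len(t),z)]).astype(np.float32)
        s=cv2.remap(g,q[:,:1],q[:,1:],cv2.INTER_CUBIC)[:,0]
        i=np.abs(np.gradient(s))[8:-8].argmax()+8
        hi=s[max(0,i-20):i].max() if s[0]>s[-1] else 0; lo=s[i:i+20].min(); h=(hi+lo)/2
        k=np.where((s[:-1]>=h)&(s[1:]<h))[0]
        if len(k) and hi-lo>25: k=k[np.abs(k-i).argmin()]; P.append(np.array(cen)+u*(dist+t[k]+.00025*(s[k]-h)/(s[k]-s[k+1]))+v*o)
    return np.array(P)
def fitline(w):
    f=np.polyfit(w[:,1],w[:,0],1)
    for _ in range(4):
        e=w[:,0]-np.polyval(f,w[:,1]); k=abs(e)<max(.0005,2*np.median(abs(e))); f=np.polyfit(w[k,1],w[k,0],1)
    return f,e[k].std()
def report2(c,only=None,f=None):
    if f is None: f,n,e=line_top(c); print("line",f.round(4),n,round(e,5))
    a=np.degrees(np.arctan(-f[0])); ks=dials_top(c)
    for k in ks:
        q=rect(c,k,.026); yaw=(q[4]+45)%90-45
        w=half_edge(c,q[:2],yaw); g,s=fitline(w)
        m=w.mean(0); gap=1000*(np.polyval(f,m[1])-np.polyval(g,m[1]))*np.cos(np.radians(a))
        print("dial c",q[:2],"edge yaw-line %.2f sd %.4f gap %.2f"%(np.degrees(np.arctan(-g[0]))-a,s,gap))
E
python3 - <<'E'
from measure import *
for n in("top0","t2"): report2(load(f"pics/{n}.npz"))
E
python3 plan.py 0.436,-0.0665,0.14,-3.05 0.436,-0.0665,0.0175,-3.05 0.508,-0.0703,0.0175,-3.05
```

```text
line [0.0539 0.6171] 102 0.0004
dial c [0.5095 0.1798] edge yaw-line -1.35 sd 0.0014 gap 72.39
dial c [0.5074 0.0521] edge yaw-line -6.29 sd 0.0011 gap 67.95
dial c [ 0.5021 -0.0703] edge yaw-line 2.13 sd 0.0009 gap 66.18
line [0.053 0.617] 112 0.00043
dial c [0.5096 0.1798] edge yaw-line -0.68 sd 0.0006 gap 71.34
dial c [0.5072 0.0523] edge yaw-line -6.91 sd 0.0007 gap 67.75
dial c [ 0.5023 -0.0699] edge yaw-line 2.02 sd 0.0008 gap 66.21
0.436,-0.0665,0.14,-3.05 -> [-0.0748, -0.2947, -0.0014] [-0.01, -0.04, 6.02] rows 7.3
0.436,-0.0665,0.0175,-3.05 -> [-0.0, -0.0, 0.1225] [0.0, 0.0, 0.0] rows 2.9
0.508,-0.0703,0.0175,-3.05 -> [0.0721, -0.0, -0.0] [0.0, 0.0, 0.0] rows 1.7
```

```bash
python3 drive.py '[[-0.075,-0.295,0,0,0,6],[-0.075,-0.295,0,0,0,6],[-0.075,-0.295,0,0,0,6],[-0.075,-0.295,0,0,0,6],[-0.075,-0.295,0,0,0,6],[-0.075,-0.295,0,0,0,6],[-0.075,-0.295,0,0,0,6],[-0.075,-0.295,0,0,0,6],[-0.075,-0.295,0,0,0,6],[-0.075,-0.295,0,0,0,6],[-0.075,-0.295,0,0,0,6]]' 0.04
python3 plan.py 0.436,-0.0665,0.0175,-3.05
python3 drive.py '[[0,0,0.03,0,0,0],[0,0,0.06,0,0,0],[0,0,0.09,0,0,0],[0,0,0.11,0,0,0],[0,0,0.12,0,0,0],[0,0,0.12,0,0,0],[0,0,0.12,0,0,0]]'
python3 plan.py 0.436,-0.0665,0.0175,-3.05
```

```text
time_s: 8.12
tcp_pos: [0.4356, -0.0667, 0.1379]
eef_rot: [180.0, 0.1, -3.0]
contact_force: [0.0, -0.7, -1.2]
gripper_width: 0.04
gripper_force: 0.0
0.436,-0.0665,0.0175,-3.05 -> [0.0005, -0.0003, 0.1204] [0.03, 0.08, 0.06] rows 2.9
time_s: 8.7
tcp_pos: [0.4354, -0.0676, 0.0178]
eef_rot: [179.9, 0.1, -3.1]
contact_force: [1.0, 0.8, 0.3]
gripper_width: 0.0399
gripper_force: 0.0
0.436,-0.0665,0.0175,-3.05 -> [0.0005, -0.0011, 0.0003] [0.06, 0.15, -0.06] rows 0.0
```

```bash
python3 drive.py '[[0.006,0,0,0,0,0],[0.012,0,0,0,0,0],[0.018,0,0,0,0,0],[0.024,0,0,0,0,0],[0.03,0,0,0,0,0],[0.036,0,0,0,0,0],[0.042,0,0,0,0,0],[0.048,0,0,0,0,0],[0.054,0,0,0,0,0],[0.06,0,0,0,0,0],[0.065,0,0,0,0,0],[0.068,0,0,0,0,0]]'
python3 drive.py '[[0.002,0,0,0,0,0],[0.003,0,0,0,0,0],[0.003,0,0,0,0,0]]'
python3 - <<'E'
from plant import r
from measure import *
c=r.capture("top"); np.savez("pics/t3.npz",**c); s=r.capture("side"); np.savez("pics/s3.npz",**s)
report2(c,f=np.array([.0535,.617]))
cv2.imwrite("pics/s3.png",cv2.cvtColor(cv2.resize(s["frame"][150:300,200:420],None,fx=3,fy=3,interpolation=cv2.INTER_CUBIC),cv2.COLOR_RGB2BGR))
E
```

```text
time_s: 9.7
tcp_pos: [0.5047, -0.07, 0.0185]
eef_rot: [-180.0, -0.0, -3.0]
contact_force: [-3.2, 0.2, 2.2]
gripper_width: 0.0401
gripper_force: 1.4
time_s: 9.95
tcp_pos: [0.507, -0.0701, 0.0185]
eef_rot: [-180.0, -0.0, -3.0]
contact_force: [-1.1, -0.0, -0.3]
gripper_width: 0.0401
gripper_force: 0.4
```

View pics/s3.png

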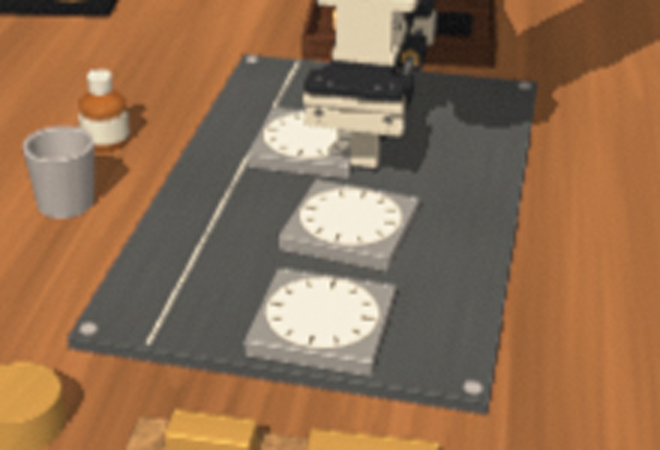

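The side crop shows the far dial at about (300,140) with its leading edge just short of and parallel to the line, and the other two untouched. I'll back off and push the middle dial the same way.

```bash
python3 drive.py '[[-0.02,0,0,0,0,0],[-0.05,0,0,0,0,0],[-0.074,0,0,0,0,0],[-0.08,-0.03,0,0,0,0],[-0.08,-0.06,0,0,0,0],[-0.08,-0.09,0,0,0,0],[-0.08,-0.11,0,0,0,0],[-0.08,-0.122,0,0,0,0],[-0.08,-0.122,0,0,0,0],[-0.08,-0.122,0,0,0,0]]'
python3 plan.py 0.4334,0.0561,0.0175,-3.05 0.5141,0.0516,0.0175,-3.05
```

```text
time_s: 10.88
tcp_pos: [0.4333, 0.0562, 0.0186]
eef_rot: [-180.0, -0.0, -2.9]
contact_force: [0.3, -0.4, 0.3]
gripper_width: 0.0401
gripper_force: 0.0
0.4334,0.0561,0.0175,-3.05 -> [0.0001, 0.0001, 0.0011] [-0.01, -0.01, 0.12] rows 0.0
0.5141,0.0516,0.0175,-3.05 -> [0.0808, 0.0002, 0.0] [0.0, 0.0, 0.0] rows 1.9
```

```bash
python3 drive.py '[[0.006,0,0,0,0,0],[0.012,0,0,0,0,0],[0.018,0,0,0,0,0],[0.024,0,0,0,0,0],[0.03,0,0,0,0,0],[0.036,0,0,0,0,0],[0.042,0,0,0,0,0],[0.048,0,0,0,0,0],[0.054,0,0,0,0,0],[0.06,0,0,0,0,0],[0.066,0,0,0,0,0],[0.071,0,0,0,0,0]]'
python3 drive.py '[[0.004,0,0,0,0,0],[0.007,0,0,0,0,0],[0.009,0,0,0,0,0],[0.009,0,0,0,0,0]]'
python3 drive.py '[[-0.02,0,0,0,0,0],[-0.05,0,0,0,0,0],[-0.075,0,0,0,0,0],[-0.078,-0.03,0,0,0,0],[-0.079,-0.06,0,0,0,0],[-0.079,-0.09,0,0,0,0],[-0.079,-0.12,0,0,0,0],[-0.079,-0.128,0,0,0,0],[-0.079,-0.128,0,0,0,0],[-0.079,-0.128,0,0,0,0]]'
python3 plan.py 0.4422,0.1834,0.0175,-3.05 0.5209,0.1792,0.0175,-3.05
```

```text
time_s: 11.88
tcp_pos: [0.5049, 0.0522, 0.0186]
eef_rot: [-180.0, -0.0, -3.0]
contact_force: [-0.6, 0.0, -0.3]
gripper_width: 0.0401
gripper_force: 0.5
time_s: 12.22
tcp_pos: [0.5136, 0.0517, 0.0186]
eef_rot: [-180.0, -0.0, -3.0]
contact_force: [-0.5, 0.4, -0.6]
gripper_width: 0.04
gripper_force: 0.0
time_s: 13.05
tcp_pos: [0.4407, 0.1839, 0.0185]
eef_rot: [180.0, 0.0, -2.9]
contact_force: [-1.0, -0.8, -0.0]
gripper_width: 0.0399
gripper_force: 0.0
0.4422,0.1834,0.0175,-3.05 -> [0.0015, 0.0004, 0.001] [0.0, 0.01, 0.11] rows 0.0
0.5209,0.1792,0.0175,-3.05 -> [0.0788, 0.0, 0.0] [0.0, 0.0, 0.0] rows 1.9
```

```bash
python3 drive.py '[[0.006,0,0,0,0,0],[0.012,0,0,0,0,0],[0.018,0,0,0,0,0],[0.024,0,0,0,0,0],[0.03,0,0,0,0,0],[0.036,0,0,0,0,0],[0.042,0,0,0,0,0],[0.048,0,0,0,0,0],[0.054,0,0,0,0,0],[0.06,0,0,0,0,0],[0.066,0,0,0,0,0],[0.071,0,0,0,0,0]]'
python3 drive.py '[[0.004,0,0,0,0,0],[0.007,0,0,0,0,0],[0.009,0,0,0,0,0],[0.009,0,0,0,0,0]]'
python3 drive.py '[[-0.02,0,0,0,0,0],[-0.04,0,-0.03,0,0,0],[-0.04,0,-0.07,0,0,0],[-0.04,0.03,-0.1,0,0,0],[-0.04,0.07,-0.12,0,0,0],[-0.04,0.11,-0.12,0,0,0],[-0.04,0.15,-0.12,0,0,0],[-0.04,0.19,-0.12,0,0,0],[-0.04,0.23,-0.12,0,0,0],[-0.04,0.27,-0.12,0,0,0],[-0.04,0.31,-0.12,0,0,0],[-0.04,0.35,-0.12,0,0,0]]'
python3 drive.py '[[0,0.04,0,0,0,0],[0,0.08,0,0,0,0],[0,0.12,0,0,0,0],[0,0.16,0,0,0,0],[0,0.2,0,0,0,0],[0,0.2,0,0,0,0]]'
cat > snap.py <<'E'
import sys
from plant import r
from measure import *
n=sys.argv[1]
c=r.capture("top"); np.savez(f"pics/t{n}.npz",**c); s=r.capture("side"); np.savez(f"pics/s{n}.npz",**s)
report2(c)
a=cv2.resize(c["frame"][185:305,110:375],None,fx=2.4,fy=2.4,interpolation=cv2.INTER_CUBIC); b=cv2.resize(s["frame"][150:370,215:385],None,fx=1.4,fy=1.4,interpolation=cv2.INTER_CUBIC)
o=np.zeros((600,800,3),np.uint8); o[:a.shape[0],:a.shape[1]]=a; o[290:290+b.shape[0],:b.shape[1]]=b
cv2.imwrite(f"pics/v{n}.png",cv2.cvtColor(o,cv2.COLOR_RGB2BGR))
E
python3 snap.py 4
```

```text
time_s: 14.05
tcp_pos: [0.5126, 0.18, 0.0185]
eef_rot: [-180.0, -0.0, -3.0]
contact_force: [-3.2, 0.7, 2.4]
gripper_width: 0.0402
gripper_force: 1.5
time_s: 14.38
tcp_pos: [0.5214, 0.1795, 0.0185]
eef_rot: [-180.0, -0.0, -3.0]
contact_force: [-0.2, -0.3, -0.4]
gripper_width: 0.0398
gripper_force: 0.0
time_s: 15.38
tcp_pos: [0.4627, -0.1698, 0.1391]
eef_rot: [180.0, -0.1, -3.0]
contact_force: [0.7, -0.0, 0.2]
gripper_width: 0.0396
gripper_force: 0.0
time_s: 15.88
tcp_pos: [0.4517, -0.3736, 0.1382]
eef_rot: [179.9, -0.0, -3.2]
contact_force: [1.1, 0.2, 0.3]
gripper_width: 0.0397
gripper_force: 0.0
line [0.0164 0.6039] 94 0.01229
dial c [0.5794 0.1789] edge yaw-line -2.25 sd 0.0005 gap -19.71
dial c [0.572  0.0549] edge yaw-line -3.54 sd 0.0003 gap -15.28
dial c [ 0.5648 -0.0728] edge yaw-line -0.61 sd 0.0001 gap -9.63
```

View pics/v4.png

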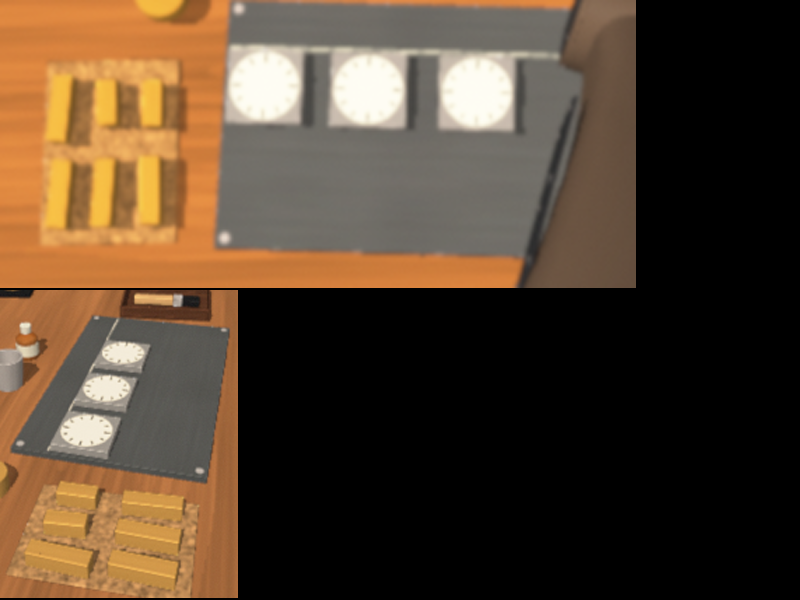

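The dials now sit just short of the line, with their far edges at rows 47–55 of the crop. The line doesn't move, so I'll gauge against its earlier fit and cross-check with the side view, measuring both line and edge in that camera.

```bash
cat >> measure.py <<'E'
LT=np.array([.0535,.61705])
def line_side(c):
    g=cv2.cvtColor(c["frame"],cv2.COLOR_RGB2GRAY).astype(np.float32);P=[]
    for y in np.arange(-.18,.255,.003):
        x=LT[1]+LT[0]*y; t=np.arange(-.010,.0101,.00025)
        q=proj(c,np.c_[x+t,np.full(len(t),y),np.full(len(t),.012)]).astype(np.float32)
        s=cv2.remap(g,q[:,:1],q[:,1:],cv2.INTER_CUBIC)[:,0]; b=np.median(s); i=s.argmax()
        if 8<i<len(s)-9 and 10<s[i]-b<90:
            w=np.clip(s[i-8:i+9]-b-3,0,None); P.append((x+(w*t[i-8:i+9]).sum()/w.sum(),y))
    return fitline(np.array(P)),len(P)
def gaps(c,fl,cens,yaw=-3.06):
    for cen in cens:
        w=half_edge(c,cen,yaw); g,s=fitline(w); m=w.mean(0)
        print("  c",np.round(cen,3),"n",len(w),"dyaw %.2f sd %.4f gap %.2f"%(np.degrees(np.arctan(-g[0])+np.arctan(fl[0])),s,1000*(np.polyval(fl,m[1])-np.polyval(g,m[1]))))
E
python3 - <<'E'
from measure import *
T0,S0,T,S=[load(f"pics/{n}.npz") for n in("top0","side0","t4","s4")]
(fs,sd),n=line_side(load("pics/s4.npz")); print("s4 line",fs,sd,n)
(fs,sd),n=line_side(S0); print("s0 line",fs,sd,n)
# check before pushing: known 90 mm dial size
c0=[rect(T0,k,.026)[:2] for k in dials_top(T0)]
print("side, initial");gaps(S0,fs,c0,-4)
c4=[rect(T,k,.026)[:2] for k in dials_top(T)]; print(c4)
print("top");gaps(T,LT,c4); print("side");gaps(S,fs,c4)
E
```

```text
s4 line [0.04918846 0.6167064 ] 0.001070128174273049 63
s0 line [0.05272365 0.61744623] 0.0002467471783691724 83
side, initial
  c [0.509 0.18 ] n 39 dyaw -1.27 sd 0.0001 gap 71.89
  c [0.507 0.052] n 39 dyaw -6.88 sd 0.0008 gap 67.93
  c [ 0.502 -0.07 ] n 39 dyaw 0.68 sd 0.0002 gap 66.21
[array([0.5794, 0.1789]), array([0.572 , 0.0549]), array([ 0.5648, -0.0728])]
top
  c [0.579 0.179] n 39 dyaw -0.11 sd 0.0005 gap 0.00
  c [0.572 0.055] n 39 dyaw -1.48 sd 0.0003 gap -0.16
  c [ 0.565 -0.073] n 39 dyaw 1.41 sd 0.0002 gap 0.70
side
  c [0.579 0.179] n 39 dyaw -0.10 sd 0.0002 gap 4.54
  c [0.572 0.055] n 39 dyaw 0.36 sd 0.0002 gap 5.42
  c [ 0.565 -0.073] n 39 dyaw -0.25 sd 0.0002 gap 5.46
```

```bash
cat >> measure.py <<'E'
def faces(c,cens):
    """face disc: saturation/brightness half level round the rough centre -> centroid of filled contour on z=.026, diameter"""
    g=up(c["frame"]).min(2).astype(float); out=[]
    for cen in cens:
        a=np.linspace(0,2*np.pi,90,endpoint=False)
        ctr=np.array(cen)
        for _ in range(3):
            P=[]
            t=np.arange(.030,.0445,.00025)
            for q in a:
                w=ctr+t[:,None]*[np.cos(q),np.sin(q)]
                uv=((proj(c,np.c_[w,np.full(len(t),.026)])+.5)*K-.5).astype(np.float32)
                s=cv2.remap(g.astype(np.float32),uv[:,:1],uv[:,1:],cv2.INTER_LINEAR)[:,0]
                i=np.gradient(s).argmin(); P.append(ctr+t[i]*np.array([np.cos(q),np.sin(q)]))
            P=np.array(P); A=np.c_[2*P,np.ones(len(P))]; k=np.ones(len(P),bool)
            for _ in range(4):
                x=np.linalg.lstsq(A[k],(P**2).sum(1)[k],rcond=None)[0]; R=np.sqrt(x[2]+x[0]**2+x[1]**2); e=np.hypot(*(P-x[:2]).T)-R; k=abs(e)<max(.0008,2*np.median(abs(e)))
            ctr=x[:2]
        out.append((ctr,R,k.sum(),e[k].std()))
    return out
def facegap(c,fl,cens,off=.045):
    n=np.array([1,-fl[0]])/np.hypot(1,fl[0])
    for ctr,R,k,e in faces(c,cens): print("  face",ctr.round(4),"R %.4f n %d sd %.4f gap(parallel) %.2f"%(R,k,e,1000*((np.polyval(fl,0)*n[0]-ctr@n)-off)))
E
python3 - <<'E'
from measure import *
T0,S0,T,S=[load(f"pics/{n}.npz") for n in("top0","side0","t4","s4")]
(fs,sd),n=line_side(S0)
c0=[rect(T0,k,.026)[:2] for k in dials_top(T0)]; c4=[np.array(x) for x in((.574,.179),(.568,.052),(.561,-.073))]
print("init T");facegap(T0,LT,c0);print("init S");facegap(S0,fs,c0)
print("now T");facegap(T,LT,c4);print("now S");facegap(S,fs,c4)
E
```

```text
init T
  face [0.5101 0.18  ] R 0.0415 n 77 sd 0.0010 gap(parallel) 71.43
  face [0.5073 0.0519] R 0.0418 n 72 sd 0.0010 gap(parallel) 67.32
  face [ 0.5026 -0.0702] R 0.0416 n 79 sd 0.0010 gap(parallel) 65.50
init S
  face [0.5107 0.179 ] R 0.0402 n 64 sd 0.0005 gap(parallel) 71.01
  face [0.5084 0.0511] R 0.0408 n 70 sd 0.0008 gap(parallel) 66.57
  face [ 0.5031 -0.0717] R 0.0412 n 72 sd 0.0012 gap(parallel) 65.38
now T
  face [0.5768 0.1784] R 0.0419 n 63 sd 0.0007 gap(parallel) 4.71
  face [0.5699 0.055 ] R 0.0420 n 81 sd 0.0010 gap(parallel) 5.02
  face [ 0.5626 -0.0731] R 0.0419 n 71 sd 0.0007 gap(parallel) 5.47
now S
  face [0.578  0.1774] R 0.0404 n 65 sd 0.0006 gap(parallel) 3.70
  face [0.5708 0.0546] R 0.0404 n 64 sd 0.0006 gap(parallel) 4.41
  face [ 0.5634 -0.0736] R 0.0408 n 68 sd 0.0009 gap(parallel) 5.07
```

All methods agree: the remaining gaps are about 4.8 mm (left), 5.6 mm (middle) and 5.8 mm (right), all parallel. I'll do the final slow pushes, right dial first.

```bash
python3 plan.py 0.48,-0.0688,0.138,-3.05 0.48,-0.0688,0.0185,-3.05
python3 drive.py '[[0.012,-0.306,0,0,0,0],[0.012,-0.306,0,0,0,0],[0.012,-0.306,0,0,0,0],[0.012,-0.306,0,0,0,0],[0.012,-0.306,0,0,0,0],[0.012,-0.306,0,0,0,0],[0.012,-0.306,0,0,0,0],[0.012,-0.306,0,0,0,0],[0.012,-0.306,0,0,0,0],[0.012,-0.306,0,0,0,0]]'
python3 plan.py 0.48,-0.0688,0.0185,-3.05
```

```text
0.48,-0.0688,0.138,-3.05 -> [0.0116, -0.3017, -0.0] [0.01, 0.01, -0.15] rows 7.2
0.48,-0.0688,0.0185,-3.05 -> [-0.0, -0.0, 0.1195] [0.0, 0.0, 0.0] rows 2.9
time_s: 16.82
tcp_pos: [0.48, -0.0608, 0.1389]
eef_rot: [-180.0, -0.1, -2.8]
contact_force: [0.3, -0.5, -0.0]
gripper_width: 0.04
gripper_force: 0.0
0.48,-0.0688,0.0185,-3.05 -> [0.0002, 0.0081, 0.1204] [-0.02, -0.06, 0.28] rows 2.9
```

```bash
python3 drive.py '[[0,0.004,0.03,0,0,0],[0,0.008,0.06,0,0,0.1],[0,0.008,0.09,0,0,0.2],[0,0.008,0.11,0,0,0.2],[0,0.008,0.12,0,0,0.2],[0,0.008,0.12,0,0,0.2],[0,0.008,0.12,0,0,0.2]]'
python3 drive.py '[[0.004,0,0,0,0,0],[0.008,0,0,0,0,0],[0.012,0,0,0,0,0],[0.016,0,0,0,0,0],[0.02,0,0,0,0,0],[0.023,0,0,0,0,0],[0.025,0,0,0,0,0],[0.026,0,0,0,0,0],[0.027,0,0,0,0,0],[0.028,0,0,0,0,0],[0.028,0,0,0,0,0],[0.028,0,0,0,0,0]]'
python3 plan.py 0.5128,-0.0705,0.0185,-3.05
```

```text
time_s: 17.4
tcp_pos: [0.4792, -0.0713, 0.0184]
eef_rot: [180.0, 0.1, -3.2]
contact_force: [0.9, -0.1, -0.1]
gripper_width: 0.0396
gripper_force: 0.0
time_s: 18.4
tcp_pos: [0.5072, -0.0723, 0.0184]
eef_rot: [180.0, 0.0, -3.2]
contact_force: [-0.9, 0.5, 0.2]
gripper_width: 0.0401
gripper_force: 0.6
0.5128,-0.0705,0.0185,-3.05 -> [0.0055, -0.0021, -0.0001] [0.01, 0.04, -0.16] rows 0.1
```

```bash
python3 drive.py '[[0.001,0,0,0,0,0],[0.002,0,0,0,0,-0.1],[0.003,0,0,0,0,-0.2],[0.004,0,0,0,0,-0.2],[0.005,0,0,0,0,-0.2],[0.0055,0,0,0,0,-0.2],[0.0055,0,0,0,0,-0.2],[0.0055,0,0,0,0,-0.2]]'
python3 drive.py '[[-0.015,0,0,0,0,0],[-0.03,0,0,0,0,0],[-0.035,-0.03,0,0,0,0],[-0.035,-0.06,0,0,0,0],[-0.035,-0.09,0,0,0,0],[-0.035,-0.12,0,0,0,0],[-0.035,-0.131,0,0,0,0],[-0.035,-0.131,0,0,0,0],[-0.035,-0.131,0,0,0,0]]'
python3 plan.py 0.515,0.0577,0.0185,-3.05
```

```text
time_s: 19.07
tcp_pos: [0.5134, -0.0726, 0.0186]
eef_rot: [-180.0, -0.0, -3.0]
contact_force: [-1.0, -0.6, -0.5]
gripper_width: 0.0401
gripper_force: 0.2
time_s: 19.82
tcp_pos: [0.4852, 0.0606, 0.0186]
eef_rot: [-180.0, -0.0, -2.9]
contact_force: [-0.1, -0.6, 0.3]
gripper_width: 0.04
gripper_force: 0.0
0.515,0.0577,0.0185,-3.05 -> [0.0299, 0.0014, 0.0001] [-0.01, -0.02, 0.13] rows 0.7
```

```bash
python3 drive.py '[[0.005,0.001,0,0,0,0.1],[0.01,0.001,0,0,0,0.1],[0.015,0.001,0,0,0,0.1],[0.02,0.001,0,0,0,0.1],[0.023,0.001,0,0,0,0.1],[0.025,0.001,0,0,0,0.1],[0.026,0.001,0,0,0,0.1],[0.027,0.001,0,0,0,0.1],[0.028,0.001,0,0,0,0.1],[0.029,0.001,0,0,0,0.1],[0.03,0.001,0,0,0,0.1],[0.03,0.001,0,0,0,0.1]]'
python3 plan.py 0.5192,0.0577,0.0185,-3.05
```

```text
time_s: 20.82
tcp_pos: [0.5146, 0.0574, 0.0185]
eef_rot: [180.0, 0.0, -3.1]
contact_force: [-2.1, 0.3, 1.8]
gripper_width: 0.0398
gripper_force: 0.9
0.5192,0.0577,0.0185,-3.05 -> [0.0046, -0.0006, 0.0] [0.02, 0.04, -0.06] rows 0.1
```

Dial 1's start after this is at about (0.492, 0.1825).

```bash
python3 drive.py '[[0.001,0,0,0,0,0],[0.002,0,0,0,0,0],[0.003,0,0,0,0,0],[0.004,0,0,0,0,0],[0.0045,0,0,0,0,0],[0.0045,0,0,0,0,0],[0.0045,0,0,0,0,0]]'
python3 drive.py '[[-0.015,0,0,0,0,0],[-0.03,0,0,0,0,0],[-0.033,-0.03,0,0,0,0],[-0.034,-0.06,0,0,0,0],[-0.034,-0.09,0,0,0,0],[-0.034,-0.12,0,0,0,0],[-0.034,-0.123,0,0,0,0],[-0.034,-0.123,0,0,0,0],[-0.034,-0.123,0,0,0,0]]'
python3 plan.py 0.5262,0.181,0.0185,-3.05
```

```text
time_s: 21.4
tcp_pos: [0.5196, 0.0572, 0.0185]
eef_rot: [-180.0, -0.0, -3.1]
contact_force: [-0.9, -0.9, 0.3]
gripper_width: 0.04
gripper_force: 0.3
time_s: 22.15
tcp_pos: [0.492, 0.1819, 0.0184]
eef_rot: [180.0, 0.0, -3.1]
contact_force: [0.1, -0.1, -0.2]
gripper_width: 0.0402
gripper_force: 0.0
0.5262,0.181,0.0185,-3.05 -> [0.0342, -0.0009, -0.0001] [0.01, 0.01, -0.02] rows 0.8
```

```bash
python3 drive.py '[[0.005,0,0,0,0,0],[0.01,0,0,0,0,0],[0.015,0,0,0,0,0],[0.02,0,0,0,0,0],[0.023,0,0,0,0,0],[0.025,0,0,0,0,0],[0.026,0,0,0,0,0],[0.027,0,0,0,0,0],[0.028,0,0,0,0,0],[0.029,0,0,0,0,0],[0.03,0,0,0,0,0],[0.03,0,0,0,0,0]]'
python3 plan.py 0.5262,0.181,0.0185,-3.05
```

```text
time_s: 23.15
tcp_pos: [0.5222, 0.1804, 0.0186]
eef_rot: [-180.0, -0.0, -3.1]
contact_force: [-0.2, 0.4, -0.6]
gripper_width: 0.04
gripper_force: 0.0
0.5262,0.181,0.0185,-3.05 -> [0.0039, -0.0008, 0.0001] [-0.0, -0.01, -0.05] rows 0.1
```

```bash
python3 drive.py '[[0.001,0,0,0,0,0],[0.002,0,0,0,0,0],[0.003,0,0,0,0,0],[0.0038,0,0,0,0,0],[0.0038,0,0,0,0,0],[0.0038,0,0,0,0,0]]'
python3 drive.py '[[-0.02,0,0,0,0,0],[-0.04,0,-0.03,0,0,0],[-0.04,0,-0.07,0,0,0],[-0.04,0.03,-0.1,0,0,0],[-0.04,0.07,-0.12,0,0,0],[-0.04,0.11,-0.12,0,0,0],[-0.04,0.15,-0.12,0,0,0],[-0.04,0.19,-0.12,0,0,0],[-0.04,0.23,-0.12,0,0,0],[-0.04,0.27,-0.12,0,0,0],[-0.04,0.31,-0.12,0,0,0],[-0.04,0.35,-0.12,0,0,0]]'
python3 drive.py '[[0,0.04,0,0,0,0],[0,0.08,0,0,0,0],[0,0.12,0,0,0,0],[0,0.16,0,0,0,0],[0,0.2,0,0,0,0],[0,0.2,0,0,0,0]]'
python3 snap.py 5 >/dev/null
cat > check.py <<'E'
import sys
from measure import *
n=sys.argv[1]; c5=[np.array(x) for x in((.582,.178),(.575,.055),(.568,-.073))]
S0=load("pics/side0.npz");(fs,sd),_=line_side(S0); T,S=load(f"pics/t{n}.npz"),load(f"pics/s{n}.npz")
print("T");facegap(T,LT,c5);gaps(T,LT,c5);print("S");facegap(S,fs,c5);gaps(S,fs,c5)
E
python3 check.py 5
```

```text
time_s: 23.65
tcp_pos: [0.5259, 0.18, 0.0185]
eef_rot: [180.0, 0.0, -3.1]
contact_force: [-0.5, 0.6, -0.2]
gripper_width: 0.0403
gripper_force: 0.0
time_s: 24.65
tcp_pos: [0.4665, -0.1691, 0.1389]
eef_rot: [-180.0, -0.0, -3.1]
contact_force: [1.1, 0.0, -0.6]
gripper_width: 0.0403
gripper_force: 0.0
time_s: 25.15
tcp_pos: [0.4552, -0.3725, 0.1381]
eef_rot: [179.9, 0.0, -3.3]
contact_force: [1.1, 0.1, -0.0]
gripper_width: 0.0405
gripper_force: 0.0
T
  face [0.5772 0.1768] R 0.0362 n 90 sd 0.0048 gap(parallel) 4.19
  face [0.5761 0.0549] R 0.0421 n 79 sd 0.0009 gap(parallel) -1.22
  face [ 0.5701 -0.0733] R 0.0420 n 71 sd 0.0008 gap(parallel) -2.03
  c [0.582 0.178] n 29 dyaw -4.38 sd 0.0010 gap -4.86
  c [0.575 0.055] n 39 dyaw 0.87 sd 0.0011 gap 0.01
  c [ 0.568 -0.073] n 39 dyaw 0.80 sd 0.0011 gap -0.66
S
  face [0.5803 0.1816] R 0.0377 n 69 sd 0.0024 gap(parallel) 1.69
  face [0.5763 0.0542] R 0.0404 n 58 sd 0.0005 gap(parallel) -1.03
  face [ 0.5705 -0.0745] R 0.0407 n 60 sd 0.0007 gap(parallel) -2.02
  c [0.582 0.178] n 37 dyaw -9.35 sd 0.0031 gap -0.95
  c [0.575 0.055] n 39 dyaw -0.11 sd 0.0005 gap 0.01
  c [ 0.568 -0.073] n 39 dyaw -0.01 sd 0.0007 gap -0.67
```

View pics/v5.png

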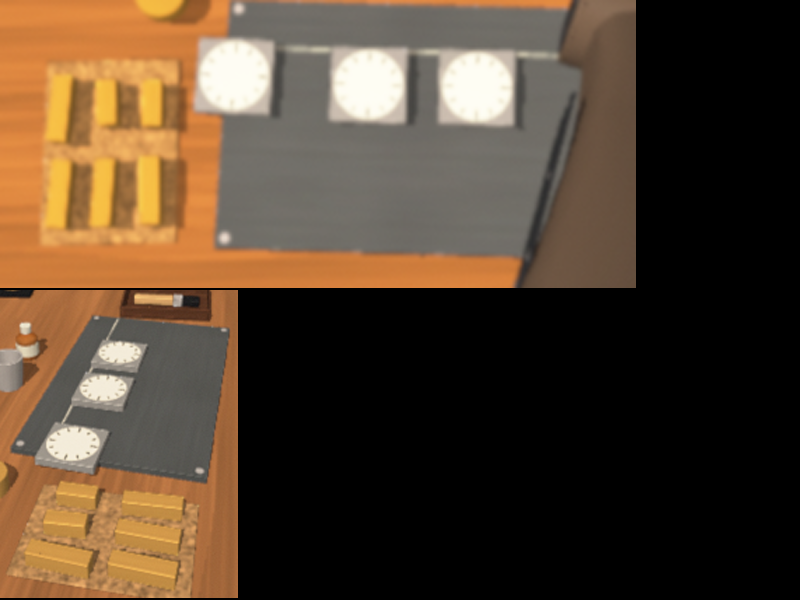

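Dial 1 has been knocked. It now sits at about (235,77) in the crop, overhanging the board's left edge and past the line. The other two lie on the line, with gaps of 0.0 and −0.7 mm. I'll measure dial 1 and nudge it back.

```bash
python3 - <<'E'
from measure import *
T,S=load("pics/t5.npz"),load("pics/s5.npz"); T0=load("pics/top0.npz")
c=[np.array([.583,.2])]
for k,f in(("T",T),("S",S)):
    ctr=faces(f,c)[0]; print(k,ctr[0].round(4),ctr[1].round(4),ctr[2:]); 
    for z in(.026,.018):print(faces(f,c)[0][0])
    p=cloud(f); w=p.reshape(-1,3); q=w[np.hypot(w[:,0]-ctr[0][0],w[:,1]-ctr[0][1])<.03]
    A=np.c_[q[:,:2]-ctr[0],np.ones(len(q))]; print("plane",np.linalg.lstsq(A,q[:,2],rcond=None)[0].round(4))
    for yaw in(-3,):
        w=half_edge(f,ctr[0],yaw); g,s=fitline(w); print("edge yaw",np.degrees(np.arctan(-g[0])),"sd",s,"mid",w.mean(0).round(4))
# board left edge
h=cv2.cvtColor(T0["frame"],cv2.COLOR_RGB2HSV); print([cast(T0,[(u,240)],.012)[0].round(4).tolist() for u in (203,)], h[240,198:208,1].tolist())
E
```

```text
T [0.5867 0.2109] 0.0412 (np.int64(63), np.float64(0.001149252873821912))
[0.58670279 0.21085409]
[0.58670279 0.21085409]
plane [ 0.0051 -0.0054  0.0264]
edge yaw -2.1691199476543286 sd 0.00033620375574489644 mid [0.6338 0.2084]
S [0.5912 0.2129] 0.0403 (np.int64(63), np.float64(0.0005294953970976977))
[0.59120661 0.2129006 ]
[0.59120661 0.2129006 ]
plane [-0.002   0.0028  0.026 ]
edge yaw -4.045411588868403 sd 0.00015575264040504098 mid [0.6336 0.2107]
[[0.5239, 0.2276, 0.012]] [182, 183, 180, 155, 98, 41, 32, 34, 24, 17]
```

```bash
python3 plan.py 0.50,-0.05,0.14,-48 0.5927,0.279,0.14,-93 
python3 drive.py '[[0.026,-0.325,0,0,0,44.7],[0.026,-0.325,0,0,0,44.7],[0.026,-0.325,0,0,0,44.7],[0.026,-0.325,0,0,0,44.7],[0.026,-0.325,0,0,0,44.7],[0.026,-0.325,0,0,0,44.7],[0.026,-0.325,0,0,0,44.7],[0.026,-0.325,0,0,0,44.7],[0.026,-0.325,0,0,0,44.7],[0.026,-0.325,0,0,0,44.7],[0.026,-0.325,0,0,0,44.7],[0.026,-0.325,0,0,0,44.7]]'
python3 plan.py 0.5927,0.279,0.14,-93
```

```text
0.50,-0.05,0.14,-48 -> [0.0263, -0.3204, -0.002] [-0.0, 0.07, 44.69] rows 7.7
0.5927,0.279,0.14,-93 -> [-0.1825, -0.289, -0.0] [0.0, -0.0, 45.0] rows 8.2
time_s: 26.25
tcp_pos: [0.4992, -0.0431, 0.1387]
eef_rot: [-180.0, 0.0, -47.7]
contact_force: [0.0, -0.9, 0.3]
gripper_width: 0.04
gripper_force: 0.0
0.5927,0.279,0.14,-93 -> [-0.1753, -0.2859, -0.0013] [-0.0, 0.01, 45.31] rows 8.0
```

```bash
python3 drive.py '[[-0.175,-0.286,0,0,0,45.3],[-0.175,-0.286,0,0,0,45.3],[-0.175,-0.286,0,0,0,45.3],[-0.175,-0.286,0,0,0,45.3],[-0.175,-0.286,0,0,0,45.3],[-0.175,-0.286,0,0,0,45.3],[-0.175,-0.286,0,0,0,45.3],[-0.175,-0.286,0,0,0,45.3],[-0.175,-0.286,0,0,0,45.3],[-0.175,-0.286,0,0,0,45.3],[-0.175,-0.286,0,0,0,45.3]]'
python3 plan.py 0.5927,0.279,0.0185,-93.05
```

```text
time_s: 27.17
tcp_pos: [0.5938, 0.2771, 0.1377]
eef_rot: [179.9, -0.1, -93.1]
contact_force: [0.0, -0.9, -0.2]
gripper_width: 0.0399
gripper_force: 0.0
0.5927,0.279,0.0185,-93.05 -> [-0.002, 0.0011, 0.1192] [0.07, -0.06, -0.07] rows 2.9
```

```bash
python3 drive.py '[[-0.001,0,0,0,0,0],[-0.002,0.001,0.03,0,0,0],[-0.002,0.001,0.06,0,0,0],[-0.002,0.001,0.09,0,0,0],[-0.002,0.001,0.11,0,0,0],[-0.002,0.001,0.12,0,0,0],[-0.002,0.001,0.12,0,0,0],[-0.002,0.001,0.12,0,0,0]]'
python3 drive.py '[[0.005,0,0,0,0,0],[0.01,0,0,0,0,0],[0.015,0,0,0,0,0],[0.02,0,0,0,0,0],[0.024,0,0,0,0,0],[0.028,0,0,0,0,0],[0.032,0,0,0,0,0],[0.036,0,0,0,0,0],[0.04,0,0,0,0,0],[0.043,0,0,0,0,0],[0.045,0,0,0,0,0],[0.045,0,0,0,0,0]]'
python3 drive.py '[[-0.01,0,0,0,0,0],[-0.02,0,0,0,0,0],[-0.02,0,-0.03,0,0,0],[-0.02,0,-0.07,0,0,0],[-0.02,0,-0.1,0,0,0],[-0.02,0,-0.12,0,0,0],[-0.02,0,-0.12,0,0,0]]'
python3 plan.py 0.66,0.173,0.138,-3.05
```

```text
time_s: 27.83
tcp_pos: [0.5936, 0.2792, 0.0193]
eef_rot: [-180.0, -0.0, -93.1]
contact_force: [-0.1, -0.1, 1.0]
gripper_width: 0.04
gripper_force: 0.0
time_s: 28.83
tcp_pos: [0.5905, 0.2343, 0.0183]
eef_rot: [180.0, -0.0, -93.1]
contact_force: [1.3, 1.2, 1.0]
gripper_width: 0.0401
gripper_force: 0.6
time_s: 29.42
tcp_pos: [0.5939, 0.2571, 0.1437]
eef_rot: [-179.7, 0.2, -93.0]
contact_force: [0.1, 0.6, 0.2]
gripper_width: 0.0404
gripper_force: 0.0
0.66,0.173,0.138,-3.05 -> [0.0805, -0.0705, 0.0058] [-0.42, -0.1, -89.98] rows 12.6
```

```bash
python3 drive.py '[[0.08,-0.07,0,0,0,-90],[0.08,-0.07,0,0,0,-90],[0.08,-0.07,0,0,0,-90],[0.08,-0.07,0,0,0,-90],[0.08,-0.07,0,0,0,-90],[0.08,-0.07,0,0,0,-90],[0.08,-0.07,0,0,0,-90],[0.08,-0.07,0,0,0,-90],[0.08,-0.07,0,0,0,-90],[0.08,-0.07,0,0,0,-90],[0.08,-0.07,0,0,0,-90],[0.08,-0.07,0,0,0,-90]]'
python3 plan.py 0.66,0.174,0.0185,-3.05
```

```text
time_s: 30.42
tcp_pos: [0.6568, 0.1719, 0.1373]
eef_rot: [179.9, 0.1, -7.4]
contact_force: [0.5, -0.3, -0.1]
gripper_width: 0.0399
gripper_force: 0.0
0.66,0.174,0.0185,-3.05 -> [0.0031, -0.0027, 0.1188] [0.07, 0.11, -4.35] rows 2.9
```

```bash
python3 - <<'E'
from plant import r
from measure import *
c=r.capture("side");np.savez("pics/s6.npz",**c)
(fs,sd),_=line_side(load("pics/side0.npz"))
facegap(c,fs,[np.array([.588,.178])]); gaps(c,fs,[np.array([.588,.178])])
cv2.imwrite("pics/s6.png",cv2.cvtColor(cv2.resize(c["frame"][150:300,200:420],None,fx=3,fy=3,interpolation=cv2.INTER_CUBIC),cv2.COLOR_RGB2BGR))
E
```

```text
face [0.5889 0.1769] R 0.0405 n 65 sd 0.0005 gap(parallel) -7.19
  c [0.588 0.178] n 39 dyaw -0.11 sd 0.0001 gap -6.31
```

View pics/s6.png

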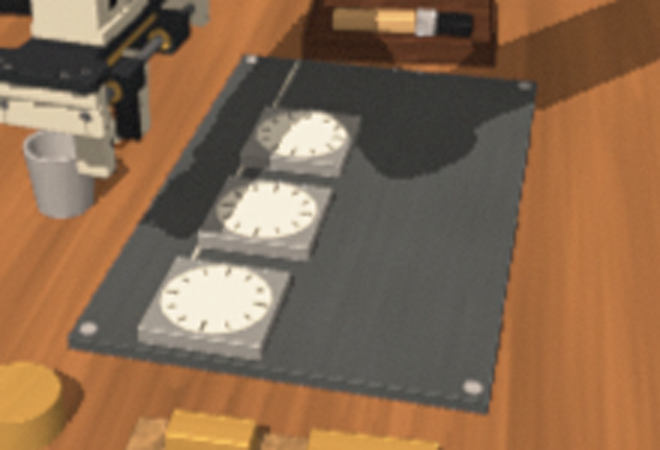

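Dial 1 is back on the board at about (215,300) in the crop, square to the line and 6.4 mm past it. I'll descend on its far side and draw it back.

```bash
python3 drive.py '[[0.003,-0.003,0.01,0,0,-4.3],[0.003,-0.003,0.04,0,0,-4.3],[0.003,-0.003,0.07,0,0,-4.3],[0.003,-0.003,0.1,0,0,-4.3],[0.003,-0.003,0.115,0,0,-4.3],[0.003,-0.003,0.119,0,0,-4.3],[0.003,-0.003,0.119,0,0,-4.3],[0.003,-0.003,0.119,0,0,-4.3]]'
python3 plan.py 0.6366,0.174,0.0185,-3.05
```

```text
time_s: 31.13
tcp_pos: [0.6613, 0.1743, 0.02]
eef_rot: [180.0, -0.0, -3.5]
contact_force: [0.3, -0.3, 0.1]
gripper_width: 0.0407
gripper_force: 0.0
0.6366,0.174,0.0185,-3.05 -> [-0.0246, 0.0018, 0.0015] [0.01, -0.02, -0.46] rows 0.6
```

```bash
python3 drive.py '[[-0.004,0,0.001,0,0,-0.2],[-0.008,0,0.001,0,0,-0.4],[-0.011,0,0.001,0,0,-0.4],[-0.014,0,0.001,0,0,-0.4],[-0.016,0,0.001,0,0,-0.4],[-0.018,0,0.001,0,0,-0.4],[-0.02,0,0.001,0,0,-0.4],[-0.021,0,0.001,0,0,-0.4],[-0.022,0,0.001,0,0,-0.4],[-0.023,0,0.001,0,0,-0.4],[-0.0235,0,0.001,0,0,-0.4],[-0.0235,0,0.001,0,0,-0.4]]'
python3 plan.py 0.6366,0.174,0.0185,-3.05
```

```text
time_s: 32.13
tcp_pos: [0.6378, 0.1755, 0.0189]
eef_rot: [-180.0, -0.1, -3.1]
contact_force: [3.9, -0.2, 2.4]
gripper_width: 0.0398
gripper_force: 1.6
0.6366,0.174,0.0185,-3.05 -> [-0.0011, 0.0016, 0.0004] [-0.03, -0.05, -0.02] rows 0.0
```

```bash
python3 drive.py '[[-0.0005,0,0,0,0,0],[-0.001,0,0,0,0,0],[-0.001,0,0,0,0,0],[-0.001,0,0,0,0,0]]'
python3 drive.py '[[0.01,0,0,0,0,0],[0.02,0,0,0,0,0],[0.02,0,-0.03,0,0,0],[0.02,0,-0.07,0,0,0],[0.02,0,-0.11,0,0,0],[0.02,0,-0.14,0,0,0],[0.02,0,-0.14,0,0,0]]'
python3 plan.py 0.456,0.312,0.16,1
python3 - <<'E'
from measure import *
for n in("top0","side0"):
    c=load(f"pics/{n}.npz"); p=cloud(c).reshape(-1,3); h=cv2.cvtColor(c["frame"],cv2.COLOR_RGB2HSV).reshape(-1,3)
    for (x,y) in((.456,.313),(.455,.367),(.455,.418),(.556,.42)):
        q=p[(abs(p[:,0]-x)<.03)&(abs(p[:,1]-y)<.022)&(p[:,2]>.022)&(p[:,2]<.036)]; print(n,len(q),q.mean(0).round(4),np.percentile(q[:,1],[3,97]).round(4),"z",np.median(q[:,2]).round(4))
E
```

```text
time_s: 32.47
tcp_pos: [0.6363, 0.1754, 0.0185]
eef_rot: [180.0, 0.0, -3.1]
contact_force: [3.2, 0.3, 2.5]
gripper_width: 0.0402
gripper_force: 1.6
time_s: 33.05
tcp_pos: [0.66, 0.1751, 0.166]
eef_rot: [-179.8, -0.5, -3.0]
contact_force: [1.0, 0.9, 0.2]
gripper_width: 0.0403
gripper_force: 0.0
0.456,0.312,0.16,1 -> [-0.211, -0.1259, 0.0047] [-0.19, -0.5, -4.03] rows 5.9
top0 181 [0.4557 0.3109 0.0281] [0.2994 0.3223] z 0.028
top0 179 [0.4546 0.3653 0.0283] [0.3542 0.3769] z 0.0281
top0 190 [0.4541 0.4164 0.0279] [0.4048 0.4285] z 0.0279
top0 186 [0.5549 0.4195 0.0283] [0.4078 0.4316] z 0.0283
side0 358 [0.4557 0.3151 0.0271] [0.3017 0.3249] z 0.0274
side0 423 [0.4545 0.3698 0.0273] [0.3563 0.3799] z 0.0276
side0 506 [0.4549 0.4207 0.0273] [0.4081 0.4312] z 0.0277
side0 467 [0.556  0.4234 0.0272] [0.41   0.4344] z 0.0275
```

```bash
python3 drive.py '[[-0.211,-0.126,0.005,0,0,-4],[-0.211,-0.126,0.005,0,0,-4],[-0.211,-0.126,0.005,0,0,-4],[-0.211,-0.126,0.005,0,0,-4],[-0.211,-0.126,0.005,0,0,-4],[-0.211,-0.126,0.005,0,0,-4],[-0.211,-0.126,0.005,0,0,-4],[-0.211,-0.126,0.005,0,0,-4]]' 0.032
python3 snap.py 7 >/dev/null; python3 check.py 7; python3 plan.py 0.4557,0.313,0.010,1
```

```text
time_s: 33.72
tcp_pos: [0.451, 0.3125, 0.1534]
eef_rot: [180.0, 0.1, 1.1]
contact_force: [0.7, 0.4, 0.2]
gripper_width: 0.032
gripper_force: 0.0
T
  face [0.5803 0.1787] R 0.0419 n 72 sd 0.0007 gap(parallel) 1.26
  face [0.5762 0.0551] R 0.0421 n 76 sd 0.0008 gap(parallel) -1.23
  face [ 0.57   -0.0737] R 0.0419 n 71 sd 0.0008 gap(parallel) -1.97
  c [0.582 0.178] n 39 dyaw -0.72 sd 0.0006 gap 1.63
  c [0.575 0.055] n 39 dyaw 0.89 sd 0.0011 gap 0.01
  c [ 0.568 -0.073] n 39 dyaw 0.70 sd 0.0011 gap -0.65
S
  face [0.5808 0.1778] R 0.0404 n 68 sd 0.0007 gap(parallel) 0.95
  face [0.5763 0.0532] R 0.0412 n 64 sd 0.0014 gap(parallel) -1.10
  face [ 0.5708 -0.0745] R 0.0407 n 63 sd 0.0013 gap(parallel) -2.34
  c [0.582 0.178] n 39 dyaw -0.05 sd 0.0001 gap 1.72
  c [0.575 0.055] n 39 dyaw -0.01 sd 0.0005 gap 0.02
  c [ 0.568 -0.073] n 39 dyaw 0.01 sd 0.0007 gap -0.66
0.4557,0.313,0.010,1 -> [0.0032, -0.0017, 0.1433] [0.05, 0.04, -0.05] rows 3.4
```

View pics/v7.png

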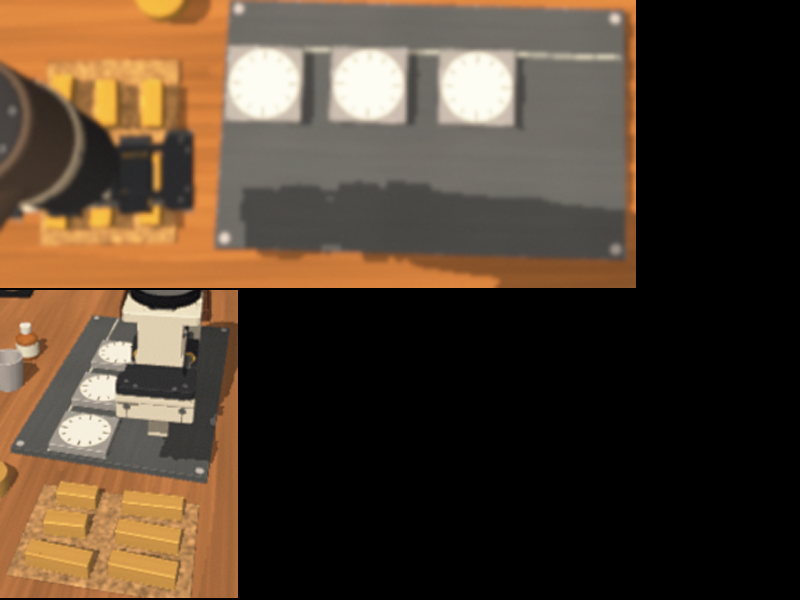

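Readings agree across methods: the middle dial is at about −0.3 mm, the right at −1.0 mm and the left at +1.7 mm, all parallel. The left one is within tolerance but I'd like more margin, so I'll nudge it about 1.4 mm forward.

```bash
python3 plan.py 0.495,0.1815,0.135,-3.05
python3 drive.py '[[0.047,0.135,0.01,0,0,4.1],[0.047,0.135,0.01,0,0,4.1],[0.047,0.135,0.01,0,0,4.1],[0.047,0.135,0.01,0,0,4.1],[0.047,0.135,0.01,0,0,4.1],[0.047,0.135,0.01,0,0,4.1],[0.047,0.135,0.01,0,0,4.1]]' 0.04
python3 plan.py 0.495,0.1815,0.0185,-3.05
```

```text
0.495,0.1815,0.135,-3.05 -> [0.0403, 0.1305, 0.0184] [0.05, 0.04, 4.0] rows 3.3
time_s: 34.4
tcp_pos: [0.5022, 0.1765, 0.1433]
eef_rot: [180.0, 0.0, -3.3]
contact_force: [-0.6, -0.1, 0.4]
gripper_width: 0.0397
gripper_force: 0.0
0.495,0.1815,0.0185,-3.05 -> [-0.0075, -0.0046, 0.1248] [0.02, 0.02, -0.25] rows 3.0
```

```bash
python3 drive.py '[[-0.007,-0.005,0.02,0,0,-0.2],[-0.007,-0.005,0.05,0,0,-0.2],[-0.007,-0.005,0.08,0,0,-0.2],[-0.007,-0.005,0.11,0,0,-0.2],[-0.007,-0.005,0.125,0,0,-0.2],[-0.007,-0.005,0.125,0,0,-0.2],[-0.007,-0.005,0.125,0,0,-0.2]]'
python3 drive.py '[[0.005,0,0,0,0,0],[0.01,0,0,0,0,0],[0.015,0,0,0,0,0],[0.02,0,0,0,0,0],[0.023,0,0,0,0,0],[0.025,0,0,0,0,0],[0.026,0,0,0,0,0],[0.026,0,0,0,0,0],[0.026,0,0,0,0,0]]'
python3 plan.py 0.526,0.18,0.0185,-3.05
```

```text
time_s: 34.98
tcp_pos: [0.4946, 0.1829, 0.0181]
eef_rot: [179.9, 0.1, -2.9]
contact_force: [-0.5, -0.1, 0.2]
gripper_width: 0.0399
gripper_force: 0.0
time_s: 35.73
tcp_pos: [0.5207, 0.181, 0.0185]
eef_rot: [180.0, 0.0, -3.0]
contact_force: [0.4, -0.4, -0.1]
gripper_width: 0.0399
gripper_force: 0.0
0.526,0.18,0.0185,-3.05 -> [0.0054, 0.0008, 0.0] [0.01, 0.01, 0.07] rows 0.1
```

Then back off, rise, go over the right-hand long bar, and check again.

```bash
python3 drive.py '[[0.001,0,0,0,0,0],[0.002,0,0,0,0,0],[0.003,0,0,0,0,0],[0.004,0,0,0,0,0],[0.005,0,0,0,0,0],[0.0053,0,0,0,0,0],[0.0053,0,0,0,0,0],[0.0053,0,0,0,0,0]]'
python3 drive.py '[[-0.02,0,0,0,0,0],[-0.03,0,-0.03,0,0,0],[-0.04,0,-0.07,0,0,0],[-0.05,-0.03,-0.1,0,0,0],[-0.07,-0.07,-0.13,0,0,-2],[-0.077,-0.11,-0.13,0,0,-4],[-0.077,-0.13,-0.13,0,0,-4],[-0.077,-0.13,-0.13,0,0,-4],[-0.077,-0.13,-0.13,0,0,-4]]' 0.032
python3 snap.py 8 >/dev/null; python3 check.py 8; python3 plan.py 0.4557,0.313,0.010,1
```

```text
time_s: 36.4
tcp_pos: [0.5258, 0.1808, 0.0185]
eef_rot: [180.0, 0.0, -3.0]
contact_force: [-2.8, -0.4, 1.9]
gripper_width: 0.0403
gripper_force: 1.6
time_s: 37.15
tcp_pos: [0.456, 0.3166, 0.1488]
eef_rot: [-179.9, -0.1, 1.2]
contact_force: [0.3, -0.4, -0.0]
gripper_width: 0.0317
gripper_force: 0.0
T
  face [0.5822 0.1783] R 0.0421 n 76 sd 0.0009 gap(parallel) -0.67
  face [0.5761 0.055 ] R 0.0421 n 78 sd 0.0009 gap(parallel) -1.19
  face [ 0.5699 -0.0736] R 0.0420 n 72 sd 0.0008 gap(parallel) -1.90
  c [0.582 0.178] n 39 dyaw 0.75 sd 0.0011 gap 0.66
  c [0.575 0.055] n 39 dyaw 0.86 sd 0.0011 gap -0.00
  c [ 0.568 -0.073] n 39 dyaw 0.80 sd 0.0011 gap -0.68
S
  face [0.5823 0.1778] R 0.0402 n 62 sd 0.0005 gap(parallel) -0.56
  face [0.5785 0.053 ] R 0.0399 n 75 sd 0.0025 gap(parallel) -3.33
  face [ 0.5709 -0.074 ] R 0.0407 n 66 sd 0.0014 gap(parallel) -2.45
  c [0.582 0.178] n 39 dyaw -0.13 sd 0.0002 gap 0.26
  c [0.575 0.055] n 39 dyaw 0.01 sd 0.0003 gap -0.10
  c [ 0.568 -0.073] n 39 dyaw -0.09 sd 0.0007 gap -0.64
0.4557,0.313,0.010,1 -> [-0.0001, 0.0014, 0.1382] [0.02, 0.02, 0.04] rows 3.3
```

All three are within 1 mm and parallel. Now the first weight, gripping the right-hand long bar.

```bash
python3 drive.py '[[0,0.001,0.03,0,0,0],[0,0.001,0.06,0,0,0],[0,0.001,0.09,0,0,0],[0,0.001,0.115,0,0,0],[0,0.001,0.13,0,0,0],[0,0.001,0.137,0,0,0],[0,0.001,0.137,0,0,0],[0,0.001,0.137,0,0,0]]'
python3 drive.py '[[0,0,0,0,0,0],[0,0,0,0,0,0],[0,0,0,0,0,0],[0,0,0,0,0,0],[0,0,0,0,0,0],[0,0,0,0,0,0]]' 0.0 45
python3 drive.py '[[0,0,-0.02,0,0,0],[0,0,-0.05,0,0,0],[0,0,-0.08,0,0,0],[0,0,-0.11,0,0,0],[0,0,-0.12,0,0,0],[0,0,-0.12,0,0,0]]'
python3 plan.py 0.582,0.178,0.13,-3.05
```

```text
time_s: 37.92
tcp_pos: [0.4564, 0.3133, 0.0119]
eef_rot: [180.0, -0.0, 1.0]
contact_force: [0.6, -0.6, 0.1]
gripper_width: 0.0321
gripper_force: 0.0
time_s: 38.42
tcp_pos: [0.4564, 0.3138, 0.0127]
eef_rot: [-180.0, -0.1, 1.0]
contact_force: [-0.2, -4.1, 7.1]
gripper_width: 0.0236
gripper_force: 45.0
time_s: 38.92
tcp_pos: [0.457, 0.3154, 0.1345]
eef_rot: [-179.7, -0.2, 1.0]
contact_force: [0.1, 1.1, -4.6]
gripper_width: 0.0233
gripper_force: 45.0
0.582,0.178,0.13,-3.05 -> [0.1225, 0.1396, 0.0043] [-0.29, -0.21, 4.1] rows 4.5
```

```bash
python3 drive.py '[[0.03,0.035,0,0,0,1],[0.06,0.07,0,0,0,2],[0.09,0.105,0,0,0,3],[0.11,0.128,0,0,0,4],[0.1225,0.139,0,0,0,4.1],[0.1225,0.139,0,0,0,4.1],[0.1225,0.139,0,0,0,4.1],[0.1225,0.139,0,0,0,4.1]]'
python3 plan.py 0.582,0.178,0.035,-3.05
python3 - <<'E'
from plant import r
from measure import *
c=r.capture("side"); cv2.imwrite("pics/s9.png",cv2.cvtColor(cv2.resize(c["frame"][130:370,200:420],None,fx=2.5,fy=2.5),cv2.COLOR_RGB2BGR))
E
```

```text
time_s: 39.58
tcp_pos: [0.5797, 0.1766, 0.1296]
eef_rot: [179.9, 0.2, -3.1]
contact_force: [0.7, 0.3, -3.3]
gripper_width: 0.0235
gripper_force: 45.0
0.582,0.178,0.035,-3.05 -> [0.0024, -0.0016, 0.0946] [0.07, 0.16, -0.06] rows 2.3
```

View pics/s9.png

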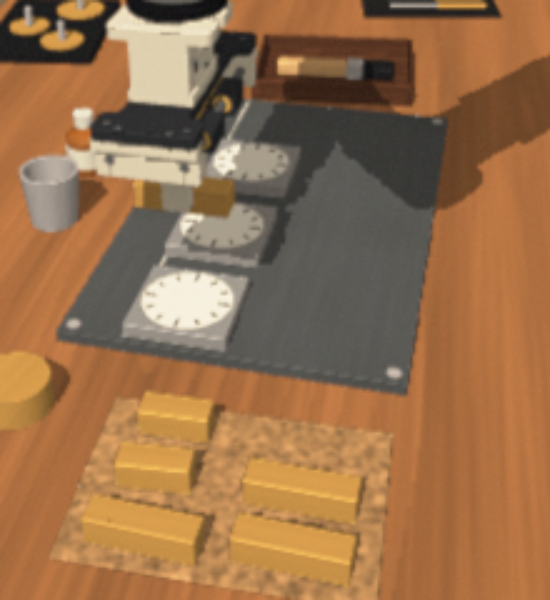

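The bar is held level and centred at about (185,195), above dial 1 at (187,300). The other bars haven't moved. I'll lower it slowly.

```bash
python3 drive.py '[[0.002,-0.001,0.02,0,0,0],[0.002,-0.001,0.045,0,0,0],[0.002,-0.001,0.065,0,0,0],[0.002,-0.001,0.078,0,0,0],[0.002,-0.001,0.085,0,0,0],[0.002,-0.001,0.089,0,0,0],[0.002,-0.001,0.092,0,0,0],[0.002,-0.001,0.0945,0,0,0],[0.002,-0.001,0.0945,0,0,0],[0.002,-0.001,0.0945,0,0,0]]'
python3 plan.py 0.582,0.178,0.034,-3.05
```

```text
time_s: 40.47
tcp_pos: [0.5833, 0.1781, 0.0377]
eef_rot: [-180.0, -0.0, -3.1]
contact_force: [-0.5, -1.0, -3.8]
gripper_width: 0.0241
gripper_force: 45.0
0.582,0.178,0.034,-3.05 -> [-0.0013, 0.0002, 0.0037] [-0.03, -0.05, -0.01] rows 0.1
```

```bash
python3 drive.py '[[0,0,0.001,0,0,0],[0,0,0.002,0,0,0],[0,0,0.003,0,0,0],[0,0,0.003,0,0,0],[0,0,0.003,0,0,0]]'
```

```text
time_s: 40.88
tcp_pos: [0.5832, 0.1779, 0.0348]
eef_rot: [-180.0, -0.0, -3.1]
contact_force: [-3.0, 0.2, 4.3]
gripper_width: 0.0235
gripper_force: 45.0
```

```bash
python3 drive.py '[[0,0,0,0,0,0],[0,0,0,0,0,0],[0,0,0,0,0,0],[0,0,0,0,0,0]]' 0.034
python3 drive.py '[[0,0,-0.02,0,0,0],[0,0,-0.05,0,0,0],[0,0,-0.08,0,0,0],[0,0,-0.1,0,0,0],[0,0,-0.11,0,0,0],[0,0,-0.11,0,0,0]]' 0.031
python3 plan.py 0.4548,0.366,0.15,-2.7
```

```text
time_s: 41.22
tcp_pos: [0.5832, 0.1779, 0.0341]
eef_rot: [-180.0, -0.0, -3.1]
contact_force: [-0.8, -0.2, -0.0]
gripper_width: 0.0336
gripper_force: 0.0
time_s: 41.72
tcp_pos: [0.5843, 0.1786, 0.1467]
eef_rot: [-179.9, -0.2, -3.1]
contact_force: [0.3, 0.4, 0.7]
gripper_width: 0.031
gripper_force: 0.0
0.4548,0.366,0.15,-2.7 -> [-0.1393, -0.1802, -0.0034] [-0.14, -0.23, -0.35] rows 5.5
```

```bash
python3 drive.py '[[-0.139,-0.18,-0.003,0,0,-0.4],[-0.139,-0.18,-0.003,0,0,-0.4],[-0.139,-0.18,-0.003,0,0,-0.4],[-0.139,-0.18,-0.003,0,0,-0.4],[-0.139,-0.18,-0.003,0,0,-0.4],[-0.139,-0.18,-0.003,0,0,-0.4],[-0.139,-0.18,-0.003,0,0,-0.4],[-0.139,-0.18,-0.003,0,0,-0.4],[-0.139,-0.18,-0.003,0,0,-0.4]]'
python3 plan.py 0.4548,0.366,0.012,-2.7
```

```text
time_s: 42.47
tcp_pos: [0.4534, 0.3645, 0.1458]
eef_rot: [179.9, 0.1, -2.7]
contact_force: [0.3, -0.4, 0.6]
gripper_width: 0.0307
gripper_force: 0.0
0.4548,0.366,0.012,-2.7 -> [0.0015, -0.0018, 0.1338] [0.09, 0.07, 0.04] rows 3.2
```

```bash
python3 drive.py '[[0.001,-0.001,0.03,0,0,0],[0.001,-0.001,0.06,0,0,0],[0.001,-0.001,0.09,0,0,0],[0.001,-0.001,0.11,0,0,0],[0.001,-0.001,0.125,0,0,0],[0.001,-0.001,0.133,0,0,0],[0.001,-0.001,0.134,0,0,0],[0.001,-0.001,0.134,0,0,0]]'
python3 drive.py '[[0,0,0,0,0,0],[0,0,0,0,0,0],[0,0,0,0,0,0],[0,0,0,0,0,0],[0,0,0,0,0,0],[0,0,0,0,0,0]]' 0.0 45
python3 drive.py '[[0,0,-0.02,0,0,0],[0,0,-0.05,0,0,0],[0,0,-0.08,0,0,0],[0,0,-0.11,0,0,0],[0,0,-0.12,0,0,0],[0,0,-0.12,0,0,0]]'
python3 plan.py 0.576,0.055,0.13,-3.05
```

```text
time_s: 43.13
tcp_pos: [0.4553, 0.3652, 0.0128]
eef_rot: [179.9, 0.0, -2.7]
contact_force: [-0.4, 0.4, -0.1]
gripper_width: 0.0312
gripper_force: 0.0
time_s: 43.63
tcp_pos: [0.4555, 0.3666, 0.0142]
eef_rot: [-179.9, -0.1, -2.6]
contact_force: [0.7, -0.6, 6.4]
gripper_width: 0.0235
gripper_force: 45.0
time_s: 44.13
tcp_pos: [0.4555, 0.3672, 0.1357]
eef_rot: [-179.8, -0.1, -2.7]
contact_force: [0.5, 0.9, -3.3]
gripper_width: 0.0234
gripper_force: 45.0
0.576,0.055,0.13,-3.05 -> [0.1348, 0.3063, 0.0047] [-0.24, -0.14, 0.39] rows 8.0
```

```bash
python3 drive.py '[[0.015,0.034,0,0,0,0],[0.03,0.068,0,0,0,0],[0.045,0.102,0,0,0,0],[0.06,0.136,0,0,0,0],[0.075,0.17,0,0,0,0],[0.09,0.205,0,0,0,0],[0.105,0.239,0,0,0,0],[0.12,0.273,0,0,0,0],[0.13,0.295,0,0,0,0.4],[0.135,0.306,0,0,0,0.4],[0.135,0.306,0,0,0,0.4],[0.135,0.306,0,0,0,0.4]]'
python3 plan.py 0.576,0.055,0.04,-3.05
```

```text
time_s: 45.13
tcp_pos: [0.5744, 0.0534, 0.131]
eef_rot: [180.0, 0.2, -3.2]
contact_force: [0.0, 0.4, -3.6]
gripper_width: 0.0238
gripper_force: 45.0
0.576,0.055,0.04,-3.05 -> [0.0018, -0.0018, 0.091] [0.04, 0.17, -0.13] rows 2.2
```

```bash
python3 drive.py '[[0.001,-0.001,0.02,0,0,0],[0.001,-0.001,0.045,0,0,0],[0.001,-0.001,0.065,0,0,0],[0.001,-0.001,0.078,0,0,0],[0.001,-0.001,0.085,0,0,0],[0.001,-0.001,0.089,0,0,0],[0.001,-0.001,0.091,0,0,0],[0.001,-0.001,0.091,0,0,0],[0.001,-0.001,0.091,0,0,0]]'
python3 drive.py '[[0,0,0.001,0,0,0],[0,0,0.002,0,0,0],[0,0,0.003,0,0,0],[0,0,0.003,0,0,0],[0,0,0.003,0,0,0]]'
```

```text
time_s: 45.88
tcp_pos: [0.577, 0.0554, 0.0428]
eef_rot: [-180.0, -0.1, -3.0]
contact_force: [0.1, -0.7, -4.4]
gripper_width: 0.0235
gripper_force: 45.0
time_s: 46.3
tcp_pos: [0.5765, 0.0549, 0.0391]
eef_rot: [-180.0, -0.0, -3.1]
contact_force: [0.7, 0.2, -3.9]
gripper_width: 0.0236
gripper_force: 45.0
```

```bash
python3 drive.py '[[0,0,0.001,0,0,0],[0,0,0.002,0,0,0],[0,0,0.0028,0,0,0],[0,0,0.0028,0,0,0],[0,0,0.0028,0,0,0]]'
```

```text
time_s: 46.72
tcp_pos: [0.5765, 0.055, 0.0362]
eef_rot: [180.0, 0.0, -3.1]
contact_force: [-0.1, -0.2, -2.7]
gripper_width: 0.0235
gripper_force: 45.0
```

```bash
python3 drive.py '[[0,0,0.0005,0,0,0],[0,0,0.001,0,0,0],[0,0,0.001,0,0,0]]'
python3 drive.py '[[0,0,0,0,0,0],[0,0,0,0,0,0],[0,0,0,0,0,0],[0,0,0,0,0,0]]' 0.034
python3 drive.py '[[0,0,-0.02,0,0,0],[0,0,-0.05,0,0,0],[0,0,-0.08,0,0,0],[0,0,-0.1,0,0,0],[0,0,-0.11,0,0,0],[0,0,-0.11,0,0,0]]'
python3 plan.py 0.4548,0.4175,0.15,-3.2
```

```text
time_s: 46.97
tcp_pos: [0.5765, 0.055, 0.0362]
eef_rot: [180.0, -0.0, -3.1]
contact_force: [-3.7, -0.7, 5.7]
gripper_width: 0.0236
gripper_force: 45.0
time_s: 47.3
tcp_pos: [0.5768, 0.0551, 0.0353]
eef_rot: [-180.0, -0.0, -3.1]
contact_force: [0.5, -0.8, -0.1]
gripper_width: 0.0337
gripper_force: 0.0
time_s: 47.8
tcp_pos: [0.578, 0.0555, 0.1479]
eef_rot: [-179.9, -0.2, -3.1]
contact_force: [0.4, -0.7, -0.3]
gripper_width: 0.0339
gripper_force: 0.0
0.4548,0.4175,0.15,-3.2 -> [-0.1423, -0.355, -0.0021] [-0.1, -0.25, 0.15] rows 9.2
```

```bash
python3 drive.py '[[-0.142,-0.355,-0.002,0,0,0],[-0.142,-0.355,-0.002,0,0,0],[-0.142,-0.355,-0.002,0,0,0],[-0.142,-0.355,-0.002,0,0,0],[-0.142,-0.355,-0.002,0,0,0],[-0.142,-0.355,-0.002,0,0,0],[-0.142,-0.355,-0.002,0,0,0],[-0.142,-0.355,-0.002,0,0,0],[-0.142,-0.355,-0.002,0,0,0],[-0.142,-0.355,-0.002,0,0,0],[-0.142,-0.355,-0.002,0,0,0],[-0.142,-0.355,-0.002,0,0,0]]' 0.036
python3 plan.py 0.4548,0.4175,0.012,-3.2
```

```text
time_s: 48.8
tcp_pos: [0.4528, 0.4169, 0.1455]
eef_rot: [179.9, 0.1, -3.0]
contact_force: [-0.1, 0.4, -0.6]
gripper_width: 0.036
gripper_force: 0.0
0.4548,0.4175,0.012,-3.2 -> [0.0021, -0.001, 0.1335] [0.13, 0.09, 0.2] rows 3.2
```

```bash
python3 drive.py '[[0.001,0,0.03,0,0,0],[0.001,0,0.06,0,0,0],[0.001,0,0.09,0,0,0],[0.001,0,0.11,0,0,0],[0.001,0,0.125,0,0,0],[0.001,0,0.133,0,0,0],[0.001,0,0.134,0,0,0],[0.001,0,0.134,0,0,0]]'
python3 drive.py '[[0,0,0,0,0,0],[0,0,0,0,0,0],[0,0,0,0,0,0],[0,0,0,0,0,0],[0,0,0,0,0,0],[0,0,0,0,0,0]]' 0.0 45
python3 drive.py '[[0,0,-0.02,0,0,0],[0,0,-0.05,0,0,0],[0,0,-0.08,0,0,0],[0,0,-0.11,0,0,0],[0,0,-0.12,0,0,0],[0,0,-0.12,0,0,0]]'
python3 plan.py 0.52,0.18,0.14,-3.05 0.57,-0.074,0.13,-3.05
```

```text
time_s: 49.47
tcp_pos: [0.4551, 0.4161, 0.0131]
eef_rot: [180.0, 0.0, -3.1]
contact_force: [0.2, -0.6, 0.9]
gripper_width: 0.0359
gripper_force: 0.0
time_s: 49.97
tcp_pos: [0.4552, 0.4177, 0.0145]
eef_rot: [-179.9, -0.1, -3.0]
contact_force: [-0.4, -1.9, 7.0]
gripper_width: 0.0235
gripper_force: 45.0
time_s: 50.47
tcp_pos: [0.4554, 0.4184, 0.1361]
eef_rot: [-179.7, -0.1, -3.1]
contact_force: [0.1, 0.1, -4.0]
gripper_width: 0.0238
gripper_force: 45.0
0.52,0.18,0.14,-3.05 -> [0.0772, 0.2346, -0.0048] [-0.26, -0.14, -0.01] rows 5.9
0.57,-0.074,0.13,-3.05 -> [0.0634, 0.251, 0.01] [0.0, 0.0, 0.0] rows 6.2
```

```bash
python3 drive.py '[[0.01,0.03,0,0,0,0],[0.02,0.065,0,0,0,0],[0.033,0.1,0,0,0,0],[0.045,0.137,0,0,0,0],[0.056,0.17,0,0,0,0],[0.067,0.205,0,0,0,0],[0.077,0.235,0,0,0,0],[0.077,0.235,0,0,0,0]]'
python3 drive.py '[[0.009,0.035,0,0,0,0],[0.018,0.07,0,0,0,0],[0.027,0.105,0,0,0,0],[0.035,0.14,0,0,0,0],[0.044,0.175,0,0,0,0],[0.053,0.21,0,0,0,0],[0.06,0.24,0,0,0,0],[0.063,0.251,0,0,0,0],[0.063,0.251,0,0,0,0],[0.063,0.251,0,0,0,0]]'
python3 plan.py 0.57,-0.074,0.037,-3.05
```

```text
time_s: 51.13
tcp_pos: [0.5177, 0.1729, 0.1307]
eef_rot: [179.8, 0.3, -3.3]
contact_force: [0.2, 1.2, -4.1]
gripper_width: 0.0235
gripper_force: 45.0
time_s: 51.97
tcp_pos: [0.5672, -0.0763, 0.1311]
eef_rot: [180.0, 0.2, -3.2]
contact_force: [-0.3, 0.7, -3.0]
gripper_width: 0.0232
gripper_force: 45.0
0.57,-0.074,0.037,-3.05 -> [0.0029, -0.0025, 0.0941] [0.0, 0.19, -0.15] rows 2.3
```

```bash
python3 drive.py '[[0.002,-0.002,0.02,0,0,0],[0.002,-0.002,0.045,0,0,0],[0.002,-0.002,0.065,0,0,0],[0.002,-0.002,0.078,0,0,0],[0.002,-0.002,0.085,0,0,0],[0.002,-0.002,0.09,0,0,0],[0.002,-0.002,0.093,0,0,0],[0.002,-0.002,0.094,0,0,0],[0.002,-0.002,0.094,0,0,0],[0.002,-0.002,0.094,0,0,0]]'
python3 drive.py '[[0,0,0.001,0,0,0],[0,0,0.0015,0,0,0],[0,0,0.0015,0,0,0],[0,0,0.0015,0,0,0]]'
```

```text
time_s: 52.8
tcp_pos: [0.5711, -0.0737, 0.04]
eef_rot: [-180.0, -0.1, -3.1]
contact_force: [0.4, -1.2, -3.4]
gripper_width: 0.0238
gripper_force: 45.0
time_s: 53.13
tcp_pos: [0.5707, -0.0739, 0.038]
eef_rot: [-180.0, -0.0, -3.1]
contact_force: [0.2, -0.8, -3.9]
gripper_width: 0.0235
gripper_force: 45.0
```

```bash
python3 drive.py '[[0,0,0.001,0,0,0],[0,0,0.0018,0,0,0],[0,0,0.0025,0,0,0],[0,0,0.0025,0,0,0],[0,0,0.0025,0,0,0]]'
```

```text
time_s: 53.55
tcp_pos: [0.5707, -0.0739, 0.0365]
eef_rot: [180.0, -0.0, -3.0]
contact_force: [-4.9, 0.8, 8.7]
gripper_width: 0.0237
gripper_force: 45.0
```

Contact. Release, rise, and withdraw to the right for the final look.

```bash
python3 drive.py '[[0,0,0,0,0,0],[0,0,0,0,0,0],[0,0,0,0,0,0],[0,0,0,0,0,0]]' 0.034
python3 drive.py '[[0,0,-0.02,0,0,0],[0,0,-0.05,0,0,0],[0,0,-0.08,0,0,0],[0,0,-0.1,0,0,0],[0,0,-0.11,0,0,0],[0,0,-0.11,0,0,0]]'
python3 drive.py '[[-0.03,0.03,0,0,0,0],[-0.05,0.07,0,0,0,0],[-0.07,0.1,0,0,0,0],[-0.09,0.13,0,0,0,0],[-0.11,0.17,0,0,0,0],[-0.12,0.21,0,0,0,0],[-0.12,0.25,0,0,0,0],[-0.12,0.28,0,0,0,0],[-0.12,0.28,0,0,0,0],[-0.12,0.28,0,0,0,0]]'
python3 snap.py 10 >/dev/null; python3 check.py 10
python3 - <<'E'
from measure import *
T=load("pics/t10.npz"); h=hsv(T); m=roi((h[...,2]>150)&(h[...,1]>110)&(h[...,0]>14),200,190,345,260)
for k in blobs(m,60*K*K,3000*K*K): print("bar on dial",rect(T,k,.05))
p=cloud(T).reshape(-1,3); p=p[(p[:,2]>.042)&(p[:,2]<.06)&(abs(p[:,0]-.575)<.07)]
for y in(.178,.055,-.074): q=p[abs(p[:,1]-y)<.04]; print(q.mean(0).round(4),np.ptp(q,axis=0).round(3))
E
```

```text
time_s: 53.88
tcp_pos: [0.5708, -0.0739, 0.0354]
eef_rot: [-180.0, -0.0, -3.1]
contact_force: [-0.8, -0.3, -0.4]
gripper_width: 0.0336
gripper_force: 0.0
time_s: 54.38
tcp_pos: [0.5721, -0.0738, 0.1478]
eef_rot: [-180.0, -0.3, -3.1]
contact_force: [-0.2, -0.2, 0.0]
gripper_width: 0.0338
gripper_force: 0.0
time_s: 55.22
tcp_pos: [0.4344, -0.3482, 0.1433]
eef_rot: [-179.9, 0.2, -3.3]
contact_force: [0.4, 0.4, -0.9]
gripper_width: 0.034
gripper_force: 0.0
T
  face [0.5802 0.1782] R 0.0421 n 77 sd 0.0014 gap(parallel) 1.29
  face [0.5749 0.0553] R 0.0417 n 77 sd 0.0017 gap(parallel) 0.09
  face [ 0.5675 -0.0732] R 0.0424 n 66 sd 0.0013 gap(parallel) 0.56
  c [0.582 0.178] n 39 dyaw 1.39 sd 0.0003 gap -0.88
  c [0.575 0.055] n 39 dyaw 0.92 sd 0.0001 gap -1.32
  c [ 0.568 -0.073] n 39 dyaw 1.11 sd 0.0002 gap -2.18
S
  face [0.5822 0.1813] R 0.0378 n 58 sd 0.0008 gap(parallel) -0.21
  face [0.5764 0.0579] R 0.0379 n 54 sd 0.0011 gap(parallel) -0.93
  face [ 0.5652 -0.071 ] R 0.0396 n 81 sd 0.0031 gap(parallel) 3.47
  c [0.582 0.178] n 39 dyaw 8.30 sd 0.0011 gap -3.79
  c [0.575 0.055] n 39 dyaw 7.75 sd 0.0011 gap -3.00
  c [ 0.568 -0.073] n 37 dyaw 8.28 sd 0.0007 gap -2.40
bar on dial [ 5.71000e-01 -7.46000e-02  8.40055e+01  2.44268e+01 -2.25470e+00]
bar on dial [ 5.77300e-01  5.36000e-02  8.35682e+01  2.45895e+01 -2.25960e+00]
bar on dial [ 0.584   0.1764 82.8837 25.7292 -2.3129]
[0.5836 0.1772 0.0497] [0.078 0.028 0.015]
[0.5777 0.0547 0.0497] [0.08  0.027 0.015]
[ 0.5723 -0.0741  0.0498] [0.08  0.025 0.014]
```

View pics/v10.png

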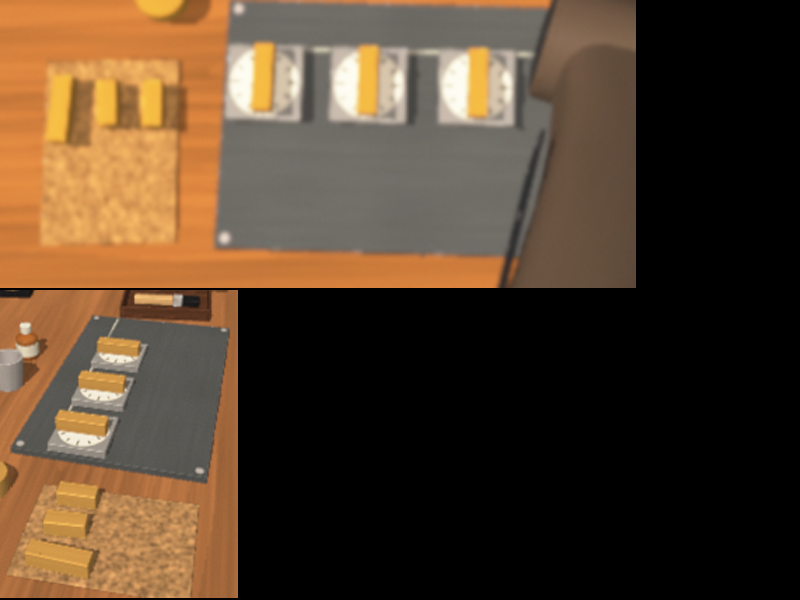

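The weights lie flat (tops at 0.0497 m), centred within a few mm, and the brush is in the tray. The bars hide part of each leading edge, so I'll compare the uncovered parts with the pre-weight picture.

```bash
python3 - <<'E'
from measure import *
(fs,_),_n=line_side(load("pics/side0.npz"))
for n,fl in(("t5",LT),("t8",LT),("t10",LT),("s5",fs),("s8",fs),("s10",fs)):
    c=load(f"pics/{n}.npz")
    for cen in((.582,.178),(.575,.055),(.568,-.073)):
        o=[]
        for sg in(1,-1):
            w=half_edge(c,cen,-3.06,sgn=sg) 
            d=(w-np.array(cen))@[np.sin(np.radians(3.06)),np.cos(np.radians(3.06))] if len(w) else np.zeros(0)
            for lab,k in(("-",d<-.022),("+",d>.022)):
                o.append("%.1f"%(1000*np.median((np.polyval(fl,w[k,1])-w[k,0]))) if k.sum()>3 else "x")
        print(n,cen,"lead -,+ / trail -,+",o)
E
```

```text
t5 (0.582, 0.178) lead -,+ / trail -,+ ['-0.9', '-5.9', 'x', '83.7']
t5 (0.575, 0.055) lead -,+ / trail -,+ ['-1.6', '-0.8', '90.2', '88.9']
t5 (0.568, -0.073) lead -,+ / trail -,+ ['-2.4', '-1.5', '89.2', '88.1']
t8 (0.582, 0.178) lead -,+ / trail -,+ ['-1.0', '-0.1', '90.7', '89.7']
t8 (0.575, 0.055) lead -,+ / trail -,+ ['-1.6', '-0.8', '90.1', '89.0']
t8 (0.568, -0.073) lead -,+ / trail -,+ ['-2.4', '-1.6', '89.2', '88.2']
t10 (0.582, 0.178) lead -,+ / trail -,+ ['-1.6', '-0.2', '91.1', '89.8']
t10 (0.575, 0.055) lead -,+ / trail -,+ ['-1.8', '-0.8', '90.5', '89.0']
t10 (0.568, -0.073) lead -,+ / trail -,+ ['-2.7', '-1.5', '89.4', '88.1']
s5 (0.582, 0.178) lead -,+ / trail -,+ ['4.5', '-4.2', 'x', '83.5']
s5 (0.575, 0.055) lead -,+ / trail -,+ ['-0.2', '-0.2', '89.7', '89.7']
s5 (0.568, -0.073) lead -,+ / trail -,+ ['-1.2', '-1.0', '89.2', '89.1']
s8 (0.582, 0.178) lead -,+ / trail -,+ ['0.2', '0.1', '93.2', '90.4']
s8 (0.575, 0.055) lead -,+ / trail -,+ ['-0.2', '-0.2', 'x', 'x']
s8 (0.568, -0.073) lead -,+ / trail -,+ ['-1.1', '-1.0', 'x', 'x']
s10 (0.582, 0.178) lead -,+ / trail -,+ ['-8.2', '0.1', '90.1', '90.4']
s10 (0.575, 0.055) lead -,+ / trail -,+ ['-7.7', '-0.1', '90.2', '89.7']
s10 (0.568, -0.073) lead -,+ / trail -,+ ['-7.1', '-1.0', '89.3', '89.0']
```

The weights didn't move the dials: leading-edge gaps are about 0 (left), −0.3 (middle) and −1.3 mm (right), parallel and within 3 mm. Handing in.

```bash
python3 -c "
from plant import r
print(r.close_job())"
```

```text
the job is handed in; nothing more can be done
None
```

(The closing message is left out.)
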